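# Put three dye brushes away: two into spring clips, one on a shared hook

## Robot

A 7-joint arm with a two-finger parallel gripper is mounted at the origin on the work surface. World frame = base frame: x ahead of the robot, y to its left, z up, the work surface at z = 0. Lengths are in m, angles in rad, forces in N, time in s.
With the tool pointing down it reaches from about 0.4 to 0.85 m from the base axis. Payload 10.4 kg.
Tool frame: the origin (TCP) lies at the centre of the arm's flange, where the gripper is bolted on; the fingertips stand 173 mm ahead of it and the grasp point (between the pads) lies 155 mm ahead of it; z points along the fingers, y is the line along which they close (so a half turn about z gives the same grasp; the last joint's range is limited). The gripper opens to 85 mm and grips with 20 to 120 N. Pads are 22 mm wide; open, the fingers measure 114 mm over their backs; the gripper's body (76 mm by 85 mm) begins 54 mm behind the grasp point. The pads swing forward as they close: fully open they stand 13 mm farther back than shut.
Start: joints at [1.167, 0.332, -0.065, 1.46, 0.022, 1.35, -0.088], TCP at [0.232, -0.58, 0.405] pointing down, gripper open.
Joint ranges: [-2.6, 2.6], [-0.5, 2.12], [-1.47, 1.34], [0.16, 2.42], [-1.27, 4.41], [0.06, 2.06], [-2.6, 2.6]. Speed limits (rad/s): [2.22, 2.22, 2.79, 2.79, 3.14, 3.14, 3.14].

## Interface

Orientations are given as a unit quaternion [x, y, z, w].
In Python, from workcell import manip, viewer, finder gives the robot as it stands.
- The arm moves only by the tool arm_command, never from a script. Its argument "plan" is a list of rows, each an object with "dp": the shift along the tool's x, y, z in mm, a list of three; "spin": the turn about the tool's z in rad. A call has 1 to 5 rows; each row shifts and turns the commanded pose from where the row before left it, along the tool's axes as they then stand; what a row does not reach is not made up. A row lasts 1/10 s, in which the tool goes at most 50 mm and 8.59 degrees, less where a joint would pass 70% of its speed; a pose out of reach is approached as far as the arm can. A call is refused whole if a number of a shift passes 50 or a number of a turn 0.15, either way. A call with a gripper value outside its range is refused whole. "grip" is the closure, from -1 (fully open) to 1 (shut), set as the call begins (left out, the last holds). The fingers move at their own pace and stop on an object; "newtons" is the grip in N (left out, the last holds). Time passes only in rows, so rows that do not move let the fingers close. It gives the time, the measured TCP pose, the force, the opening and the grip force at its end, in the units of the state.
- manip.get_obs(): the state, without advancing time (a new reading comes with each control period).
- viewer.camera(name): name is "scene" or "top" or "wrist"; returns the picture (384x512x3 uint8, blue, green, red); there is no depth.
- viewer.camera_params(name): a dict with "vertical_fov" (degrees; the focal length in pixels is half the picture's height over the tangent of half this angle, whatever the lens; pixels are square), "cx", "cy" (the principal point, pixels), "R" (3x3) and "t" (3): a world point X has camera coordinates R X + t; the wrist camera has in their place "T_tool_cam" (4x4, takes a point from camera to tool coordinates, whose origin is the TCP and whose axes are the flange's). Camera axes: x right, y down, z forward; pixel columns grow to the right and rows downward; lengths in m; the calibration is good to about 2 mm. A picture is of the moment at which its call begins: read the wrist's pose just before it. camera_params takes no time and is no camera call.
- manip.hand_in(): hands the job in; it is judged then, once.
Trained networks look in the newest picture that a camera, given by its name, has taken for a name from the list of things; names that differ only in an ending like _2 or _b are one class to them, and where a whole thing is asked for, a point or a joint stands for the part that bears it (a point fixed in the world has none). Each returns a list of dicts, best first, with "score" (0 to 1); they miss things now and then, are a little off and sometimes report something else, mostly with a low value. They report only what shows in the picture. A call takes as long as a camera call.
- finder.find_in(camera, thing): "position" ([x, y, z] in m, in world coordinates, good to about 4 mm: the middle of the surface that is visible of it).
The state is a dict: "clock": time; "joint_pos": joint angles; "joint_velocities": joint speeds; "tau": joint torques, N m; "position": TCP position; "ee_rot": TCP orientation; "ft_force": force on the tool from outside, world axes, zero at the start; "torque": the same for the moment, N m; "grip_width": opening from 0.0 (shut) to 1.0 (fully open); "grasp_force": force on a finger pad.
Only numpy, scipy, OpenCV 4.12 (cv2) and the standard library are available. Lean on these libraries where they do the work, as an engineer would, in place of code of your own. Each camera call takes 0.05 s, during which the arm holds its last target. There are 200 camera calls.

## Task

Work is over: put the three brushes lying on the table away to dry. Press the thick and the slim round-handled brush, bristles downhill, each into the free pair of spring clips of its size on the sloping rack, until both clips have snapped round the handle and it lies fully home. Hang the flat brush by its wire loop on the hook next to the one already there, without knocking that one off, so that both hang straight down, and leave everything else as it stands.

Things in the scene. Friction and masses are not known exactly. Their poses are not given: they have to be found in the camera images.
- wash_mid (a point): Thick round-handled brush lying on the table, about 70 g: straight round bamboo handle, 18 mm diameter, 110 mm long, dark knob (22 mm diameter, 10 mm long) at one end, copper-bound flat head and straw bristles at the other. Point: middle of the handle on its axis, 11 mm above the table. x along the handle towards the knob, z up, square to the flat of the head.
- wash_knob (a point): End of the thick brush's knob, 65 mm from the middle of its handle (at +x). At the other end, -x, the bound head, 34 mm wide, 22 mm thick and 24 mm long, begins 55 mm from the middle, then come 34 mm of bristles, as wide, which end 113 mm from the middle.
- hake_mid (a point): Flat one-piece wooden brush lying flat on the table, about 80 g: handle 70 mm long, 28 mm wide, 14 mm thick; 60 mm wide head and pale bristles at one end (the head begins 35 mm from this point, the bristles end at 87 mm), steel wire loop at the other. Point: middle of the handle, half-way through it, 7 mm above the table. x along the brush towards the loop, z up out of its flat face.
- hake_loop (a point): Far end (apex) of the flat brush's stiff wire hanging loop, on the wire's axis, 73 mm along +x from the middle of the handle. The loop lies in the plane of the brush: 4 mm wire, opening 25 mm wide and 36 mm long.
- wide_seat (a point): Free place with two LARGE spring clips on the sloping rack; the other two strips have small ones. Point: where the middle of the 18 mm handle lies, on its axis, when fully home, 115 mm above the table. x along the handle's place, uphill, away from the robot, 33 degrees (0.58 rad) off level; z square to the slope, up towards the robot. The handle is pressed in along -z: 7 to 13 N, then it snaps home.
- clip_low (a point): Lower large clip, 35 mm downhill (-x) of wide_seat; its twin stands 35 mm uphill. Each is 12 mm long along x, which leaves 58 mm free between them. Two sprung steel arms: lips 22 mm apart at 12 mm above the handle's axis, throat 12 mm wide at 6 mm above it. The strip's wood, 46 mm wide, lies 24 mm below the axis. The three strips are 70 mm apart, their order varies; axes as wide_seat.
- hook_mid (a point): Middle of the straight rod (5 mm steel) of the hook on the dark wooden stand, on its axis, 225 mm above the table. x level along the rod to the post, whose face is at +35 mm; the rod runs towards the robot to -30 mm and there turns up into a tip 18 mm high, 5 mm farther out. z up. The stand's base is 130 x 110 x 18 mm; the round post, 14 mm thick, ends 37 mm above the rod.
- hung_loop (a point): Top (apex) of the wire loop of the narrower flat brush (44 mm head, 160 mm long, 14 mm thick, 60 g) that already hangs on the hook, about 20 mm from hook_mid towards the post. z up; its flat faces look along x.
- slim_mid (a point): Slim round-handled brush lying on the table, about 30 g: straight round wooden handle, 12 mm diameter, 110 mm long, knob (14 mm diameter, 8 mm long) at one end, flat brass ferrule and pale bristles at the other. Point: middle of the handle on its axis, 7 mm above the table. x along the handle towards the knob, z up, square to the flat of the ferrule.
- slim_knob (a point): End of the slim brush's knob, 63 mm from the middle of its handle (at +x). At the other end, -x, the ferrule, 20 mm wide, 14 mm thick and 18 mm long, begins 55 mm from the middle, then come 26 mm of bristles, as wide, which end 99 mm from the middle.
- small_seat (a point): Free place with two SMALL spring clips on the sloping rack (the third strip, with small clips too, is taken by a twin brush). Point: where the middle of the 12 mm handle lies, on its axis, when fully home, 115 mm above the table; axes as wide_seat. Clips of the same form, two thirds the size, also 12 mm long along x, at -35 and +35 mm: lips 15 mm apart 8 mm above the axis, throat 8 mm; 5 to 9 N to press in.
- dried: Bystander: the slim brush with dark bristles held in the other pair of small clips; origin on its axis at the middle of the handle.
- dish: Bystander: low white pigment dish, 80 mm across, 14 mm high; origin under its centre.
- dropper: Bystander: small amber bottle, 34 mm across, 85 mm high; origin under its centre.
- jar: Bystander: glass jar, 60 mm across, 75 mm high; origin under its centre.
- bowl: Bystander: blue bowl, 100 mm across, 45 mm high; origin under its centre.
- weight: Bystander: brass paperweight 150 x 26 x 18 mm with a small knob; origin under its centre.

How it is judged:
At the end, for the whole second after the job is handed in: Round brushes home in their clips, bristles downhill: handle middle within 18 mm along the slope, 4 mm across and square to it, axis within 5 degrees. Both loops on the straight rod of the hook, both flat brushes within 17 degrees of plumb, all almost still (x of wash_mid in the frame of wide_seat between -0.018 and 0.018 m and y of wash_mid in the frame of wide_seat between -0.004 and 0.004 m and z of wash_mid in the frame of wide_seat between -0.004 and 0.004 m and angle between the x axis of wash_mid and the x axis of wide_seat, either way round below 0.09 rad and x of wash_knob in the frame of wide_seat above 0.03 m and x of slim_mid in the frame of small_seat between -0.018 and 0.018 m and y of slim_mid in the frame of small_seat between -0.004 and 0.004 m and z of slim_mid in the frame of small_seat between -0.004 and 0.004 m and angle between the x axis of slim_mid and the x axis of small_seat, either way round below 0.09 rad and x of slim_knob in the frame of small_seat above 0.03 m and y of hake_loop in the frame of hook_mid between -0.012 and 0.012 m and x of hake_loop in the frame of hook_mid between -0.032 and 0.034 m and z of hake_loop in the frame of hook_mid between 0 and 0.015 m and y of hung_loop in the frame of hook_mid between -0.012 and 0.012 m and x of hung_loop in the frame of hook_mid between -0.032 and 0.034 m and z of hung_loop in the frame of hook_mid between 0 and 0.015 m and angle between hake_mid's own x axis and vertical below 0.3 rad and angle between hung_loop's own z axis and vertical below 0.3 rad and linear speed of each of hake, hung below 0.05 m/s and linear speed of each of wash, slim below 0.02 m/s); the robot touches nothing.
It fails at once if the brush that already hung on the hook is knocked off it (z of hung_loop in the frame of hook_mid below -0.02 m).
It fails at once if the slim brush already in the rack is pulled out of its clips (distance of dried from where it was at the start of the episode above 0.02 m).
It fails at once if a bystander on the table is pushed more than 30 mm or knocked over (distance of any of dish, dropper, jar, bowl, weight from where it was at the start of the episode above 0.03 m or angle between any of dish, dropper, jar, bowl, weight's own z axis and vertical above 0.5 rad).
It also fails if it takes over 72 s, if anything falls off the work surface, if the arm or the gripper's body presses on something with over 40 N, if the wrist force passes 120 N, or if a joint passes its speed limit or range.

## Working session

There is one attempt and no reset: what is moved stays moved. The work goes in short steps, Python scripts to look and compute and a tool call to move; the robot and the scene stay as the last step left them, time stands still between calls to the robot, and variables do not carry over. Pictures are saved under pics/ and viewed, at most 10 in all, crops included, and the job is handed in when it is done.

Besides the shell and the picture viewer there is one more tool, called after ">>>" by a JSON object that holds its "fn" and its "kwargs", one argument or row to a line. arm_command: Moves the arm, as the interface text tells. Its arguments: {"type":"object","properties":{"plan":{"type":"array","items":{"type":"object","properties":{"dp":{"type":"array","items":{"type":"number"}},"spin":{"type":"number"}}}},"grip":{"type":"number"},"newtons":{"type":"number"}},"required":["plan"]}

```bash
mkdir -p pics; cat > h.py <<'E'
import numpy as np, cv2
from scipy.spatial.transform import Rotation as Rn
from workcell import manip, viewer, finder
def cam(n):
    o=manip.get_obs(); im=viewer.camera(n); p=viewer.camera_params(n)
    f=im.shape[0]/2/np.tan(np.radians(p["vertical_fov"])/2)
    if "R" in p: R=np.array(p["R"]);t=np.array(p["t"])
    else:
        T=np.array(p["T_tool_cam"]);Rt=Rn.from_quat(o["ee_rot"]).as_matrix()
        Rw=Rt@T[:3,:3];tw=Rt@T[:3,3]+np.array(o["position"]);R=Rw.T;t=-R@tw
    return im,f,p["cx"],p["cy"],R,t
def ray(c,u,v,z):
    _,f,cx,cy,R,t=c
    d=R.T@np.array([(u-cx)/f,(v-cy)/f,1]);o=-R.T@t
    return o+d*(z-o[2])/d[2]
def proj(c,X):
    _,f,cx,cy,R,t=c
    q=R@np.array(X)+t;return q[:2]/q[2]*f+[cx,cy]
E
python3 - <<'E'
from h import *
o=manip.get_obs();print({k:np.round(v,3) for k,v in o.items()})
for n in("scene","top"):
    c=cam(n);cv2.imwrite(f"pics/{n}0.png",c[0]);print(n,c[1:4],np.round(-c[4].T@c[5],3),np.round(c[4],2).tolist())
    for th in "wash_mid wash_knob hake_mid hake_loop wide_seat clip_low hook_mid hung_loop slim_mid slim_knob small_seat dried dish dropper jar bowl weight".split():
        r=finder.find_in(n,th)
        print(n,th,[(round(q["score"],2),np.round(q["position"],3).tolist()) for q in r[:2]])
E
```

```text
{'clock': np.float64(0.0), 'joint_pos': array([ 1.167,  0.333, -0.065,  1.461,  0.022,  1.35 , -0.089]), 'joint_velocities': array([ 0.001, -0.   , -0.001, -0.   , -0.   ,  0.   ,  0.002]), 'tau': array([-0.0000e+00, -6.2545e+01,  4.9000e-02, -3.9160e+01,  1.6000e-02,
        1.0000e-02, -0.0000e+00]), 'position': array([ 0.232, -0.58 ,  0.404]), 'ee_rot': array([ 0.982,  0.189, -0.   , -0.001]), 'ft_force': array([-0.347, -0.324, -0.318]), 'torque': array([ 0.044, -0.037, -0.061]), 'grasp_force': np.float64(0.0), 'grip_width': np.float64(0.997)}
scene (np.float64(387.61084585679833), 254.15443619137298, 197.92835900800063) [1.311 0.495 0.82 ] [[-0.55, 0.83, -0.02], [0.51, 0.32, -0.79], [-0.66, -0.45, -0.61]]
scene wash_mid [(0.6, [0.496, 0.43, 0.027]), (0.49, [0.39, -0.238, 0.016])]
scene wash_knob [(0.82, [0.389, -0.237, 0.022]), (0.54, [0.525, -0.423, 0.049])]
scene hake_mid [(0.61, [0.393, 0.275, 0.012])]
scene hake_loop [(0.69, [0.392, 0.277, 0.013])]
scene wide_seat [(0.82, [0.644, -0.252, 0.121])]
scene clip_low [(0.64, [0.646, -0.254, 0.118])]
scene hook_mid [(0.73, [0.667, 0
[... 1029 characters left out ...]
w [(0.56, [0.505, -0.428, 0.076])]
top hook_mid [(0.7, [0.622, 0.214, 0.015]), (0.3, [0.645, 0.213, 0.144])]
top hung_loop [(0.75, [0.638, 0.218, 0.142]), (0.23, [0.38, 0.274, 0.016])]
top slim_mid [(0.67, [0.414, -0.008, 0.01])]
top slim_knob [(0.62, [0.413, -0.014, 0.012])]
top small_seat [(0.73, [0.616, -0.118, 0.101]), (0.45, [0.619, 0.214, 0.017])]
top dried [(0.8, [0.58, -0.196, 0.103])]
top dish [(0.9, [0.571, -0.012, 0.003])]
top dropper [(0.56, [0.65, -0.013, 0.056])]
top jar [(0.91, [0.507, -0.429, 0.081]), (0.16, [0.629, -0.259, 0.093])]
top bowl [(0.97, [0.52, 0.432, 0.021]), (0.3, [0.385, -0.253, 0.024])]
top weight [(0.91, [0.769, -0.036, 0.021]), (0.18, [0.381, 0.277, 0.014])]
```

```bash
python3 - <<'E'
import cv2
a=cv2.imread("pics/top0.png");cv2.imwrite("pics/top0b.png",cv2.resize(a,(800,600),interpolation=cv2.INTER_CUBIC))
a=cv2.imread("pics/scene0.png");cv2.imwrite("pics/scene0b.png",cv2.resize(a,(800,600),interpolation=cv2.INTER_CUBIC))
E
```

```text
(no output)
```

View pics/top0b.png

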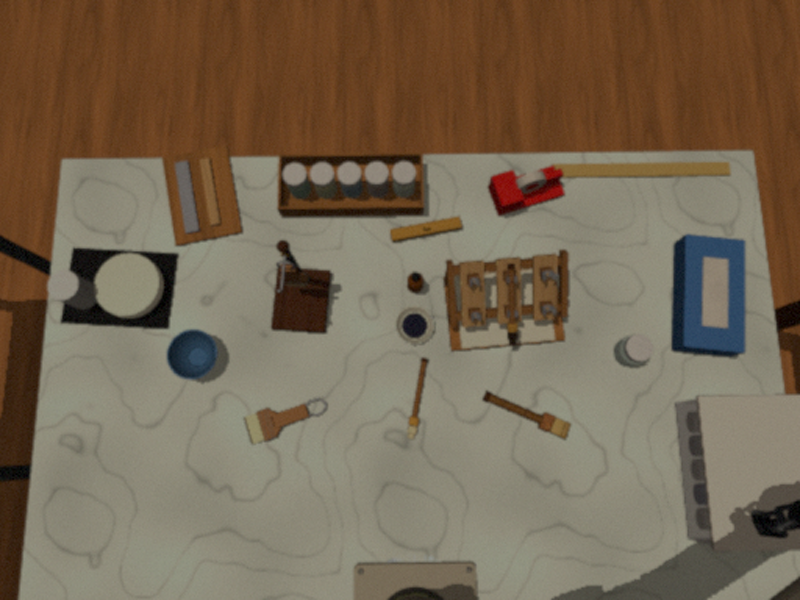

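View pics/scene0b.png

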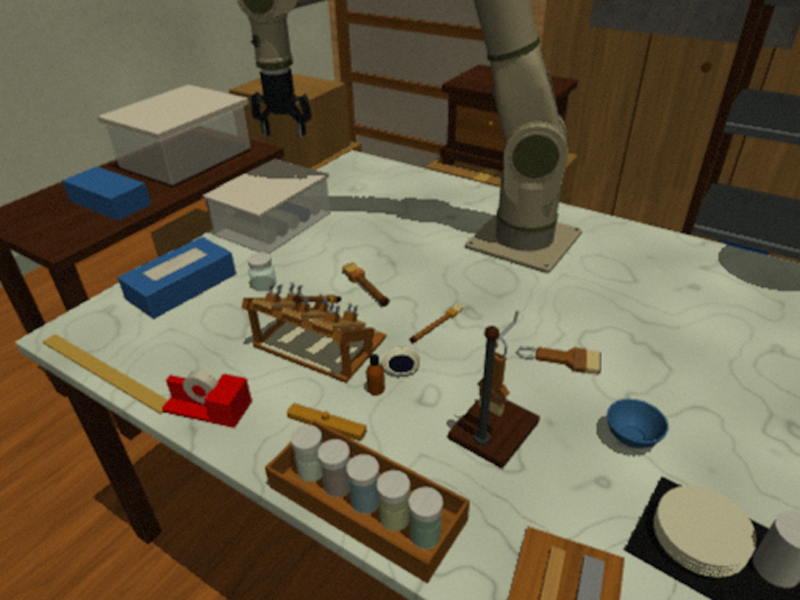

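```bash
cat >> h.py <<'E'
def yaw():
    x=Rn.from_quat(manip.get_obs()["ee_rot"]).as_matrix()[:,0];return np.arctan2(x[1],x[0])
def go(X,psi=None,n=None):
    """rows from the present pose to TCP X with tool-x yaw psi; moves given in tool axes after the spin of each row"""
    o=manip.get_obs();p=np.array(o["position"]);y=yaw();psi=y if psi is None else psi
    ds=-(psi-y);d=np.array(X)-p
    k=n or int(max(np.ceil(np.linalg.norm(d)/.045),np.ceil(abs(ds)/.14)))
    c,s=np.cos(y),np.sin(y)
    print(f"now {np.round(p,4)} yaw {y:.3f}; total dp tool(old axes) {np.round([1e3*(c*d[0]+s*d[1]),1e3*(s*d[0]-c*d[1]),-1e3*d[2]],1)} spin {ds:.3f} rows {k}")
    print("rows:",[(np.round([1e3*(np.cos(a)*d[0]+np.sin(a)*d[1])/k,1e3*(np.sin(a)*d[0]-np.cos(a)*d[1])/k,-1e3*d[2]/k],1).tolist(),round(ds/k,3)) for a in y+(psi-y)*np.arange(k)/k])
E
python3 - <<'E'
from h import *
c=cam("top")
print("yaw",yaw(), np.round(Rn.from_quat(manip.get_obs()["ee_rot"]).as_matrix(),3).tolist())
print(np.round(viewer.camera_params("wrist")["T_tool_cam"],3).tolist(),viewer.camera_params("wrist")["vertical_fov"])
k=1/1.5625
for n,a,za,b,zb in [("wash",(487,396),.02,(568,430),.02),("hake loop-br",(326,406),.008,(250,432),.012),("slim",(425,360),.013,(411,435),.013),("small lo-up",(474,313),.106,(471,274),.146),("dried",(512,320),.1,(510,275),.14),("wide",(549,312),.11,(548,272),.15),("hook tip",(279,290),.24,(305,285),.24)]:
    A=ray(c,a[0]*k,a[1]*k,za);B=ray(c,b[0]*k,b[1]*k,zb);d=A-B
    print(n,np.round(A,3),np.round(B,3),"len",round(np.hypot(d[0],d[1]),3),"dir",round(np.arctan2(d[1],d[0]),3))
go([.41,-.21,.36],-0.4)
E
```

```text
yaw 0.38077842217174857 [[0.928, 0.372, 0.0], [0.372, -0.928, -0.0], [0.0, 0.0, -1.0]]
[[0.0, -0.963, -0.269, 0.068], [1.0, 0.0, -0.0, -0.0], [0.0, -0.269, 0.963, 0.03], [0.0, 0.0, 0.0, 1.0]] 59.44015120199912
wash [ 0.423 -0.148  0.02 ] [ 0.355 -0.304  0.02 ] len 0.17 dir 1.16
hake loop-br [0.408 0.171 0.008] [0.359 0.319 0.012] len 0.156 dir -1.252
slim [ 0.496 -0.028  0.013] [0.349 0.003 0.013] len 0.15 dir -0.203
small lo-up [ 0.573 -0.119  0.106] [ 0.64  -0.112  0.146] len 0.067 dir -3.03
dried [ 0.56  -0.192  0.1  ] [ 0.638 -0.185  0.14 ] len 0.078 dir -3.059
wide [ 0.573 -0.261  0.11 ] [ 0.641 -0.254  0.15 ] len 0.068 dir -3.047
hook tip [0.592 0.227 0.24 ] [0.6   0.183 0.24 ] len 0.045 dir 1.755
now [ 0.2323 -0.5802  0.4047] yaw 0.381; total dp tool(old axes) [ 302.6 -277.7   44.7] spin 0.781 rows 10
rows: [([30.3, -27.8, 4.5], np.float64(0.078)), ([28.0, -30.0, 4.5], np.float64(0.078)), ([25.6, -32.1, 4.5], np.float64(0.078)), ([23.0, -34.0, 4.5], np.float64(0.078)), ([20.3, -35.7, 4.5], np.float64(0.078)), ([17.4, -37.2, 4.5], np.float64(0.078)), ([14.5, -38.4, 4.5], np.float64(0.078)), ([11.4, -39.4, 4.5], np.float64(0.078)), ([8.3, -40.2, 4.5], np.float64(0.078)), ([5.1, -40.7, 4.5], np.float64(0.078))]
```

>>> {"fn": "arm_command", "kwargs": {
  "plan": [
    {"dp":[29.4,-28.3,4.5],"spin":-0.078},
    {"dp":[31.5,-26,4.5],"spin":-0.078},
    {"dp":[33.4,-23.4,4.5],"spin":-0.078},
    {"dp":[35.1,-20.7,4.5],"spin":-0.078},
    {"dp":[36.6,-17.9,4.5],"spin":-0.078}
  ]
}}

```text
clock: 2.35
position: [0.3164, -0.3927, 0.3822]
ee_rot: [0.926, 0.377, -0.0, 0.0]
ft_force: [0.2, 0.3, 0.8]
grip_width: 1.0
grasp_force: 0.0
```

>>> {"fn": "arm_command", "kwargs": {
  "plan": [
    {"dp":[38,-15,4.5],"spin":-0.078},
    {"dp":[39,-12,4.5],"spin":-0.078},
    {"dp":[39.8,-9,4.5],"spin":-0.078},
    {"dp":[40.4,-5.8,4.5],"spin":-0.078},
    {"dp":[40.7,-2.7,4.5],"spin":-0.078}
  ]
}}

```text
clock: 2.85
position: [0.4001, -0.2066, 0.3598]
ee_rot: [0.835, 0.55, 0.0, 0.0]
ft_force: [1.8, -1.0, 0.3]
grip_width: 0.997
grasp_force: 0.0
```

>>> {"fn": "arm_command", "kwargs": {
  "plan": [
    {"dp":[0,0,0]}
  ]
}}

```text
invalid input at $.plan[0]: expected keys dp, spin
```

```bash
python3 - <<'E'
from h import *
c=cam("wrist");cv2.imwrite("pics/w1.png",c[0])
for th in ("wash_mid","wash_knob"):
    print(th,[(round(q["score"],2),np.round(q["position"],3).tolist()) for q in finder.find_in("wrist",th)[:2]])
print(np.round(manip.get_obs()["position"],4),yaw(),manip.get_obs()["clock"])
E
```

```text
wash_mid [(0.81, [0.385, -0.23, 0.026])]
wash_knob [(0.79, [0.389, -0.238, 0.024])]
[ 0.4006 -0.206   0.3598] 1.165778019571931 3.0
```

View pics/w1.png

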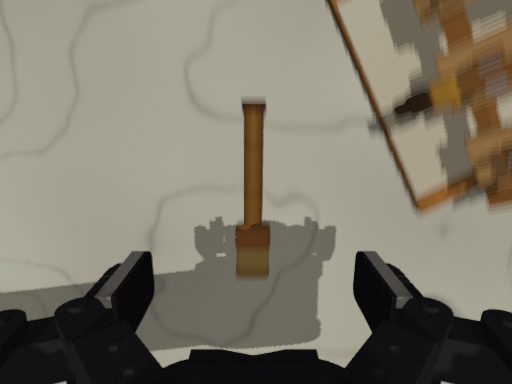

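```bash
python3 - <<'E'
from h import *
c=cam("wrist")
K=ray(c,254,101,.02);H=ray(c,252.5,227,.022);E=ray(c,253,276,.022)
d=K-E;u=d/np.linalg.norm(d)
print(np.round([K,H,E],4).tolist(),np.linalg.norm(K-H),np.linalg.norm(d),np.arctan2(d[1],d[0]))
M=(K-65e-3*u+H+55e-3*u)/2;print("mid",np.round(M,4))
go([M[0],M[1],.176],np.arctan2(d[1],d[0]))
E
```

```text
[[0.4288, -0.141, 0.02], [0.381, -0.2488, 0.022], [0.3606, -0.2977, 0.022]] 0.11798179936571435 0.17096016833013494 1.1606638662294286
mid [ 0.4029 -0.1995  0.0211]
now [ 0.3999 -0.2077  0.3599] yaw 1.162; total dp tool(old axes) [  8.8  -0.5 183.9] spin 0.001 rows 5
rows: [([1.8, -0.1, 36.8], np.float64(0.0)), ([1.8, -0.1, 36.8], np.float64(0.0)), ([1.8, -0.1, 36.8], np.float64(0.0)), ([1.8, -0.1, 36.8], np.float64(0.0)), ([1.8, -0.1, 36.8], np.float64(0.0))]
```

>>> {"fn": "arm_command", "kwargs": {
  "plan": [
    {"dp":[1.8,-0.1,36.8],"spin":0},
    {"dp":[1.8,-0.1,36.8],"spin":0},
    {"dp":[1.8,-0.1,36.8],"spin":0},
    {"dp":[1.8,-0.1,36.8],"spin":0},
    {"dp":[1.8,-0.1,36.8],"spin":0}
  ],
  "grip": -0.2,
  "newtons": 25
}}

```text
clock: 3.55
position: [0.4023, -0.2013, 0.1745]
ee_rot: [0.837, 0.547, -0.0, 0.0]
ft_force: [0.2, -0.8, -0.3]
grip_width: 0.602
grasp_force: 0.0
```

>>> {"fn": "arm_command", "kwargs": {
  "plan": [
    {"dp":[0,0,0],"spin":0},
    {"dp":[0,0,0],"spin":0},
    {"dp":[0,0,0],"spin":0},
    {"dp":[0,0,0],"spin":0},
    {"dp":[0,0,0],"spin":0}
  ],
  "grip": 1
}}

```text
clock: 4.05
position: [0.4028, -0.2001, 0.1761]
ee_rot: [0.836, 0.548, -0.0, 0.0]
ft_force: [-0.5, -0.4, 0.3]
grip_width: 0.194
grasp_force: 25.3
```

>>> {"fn": "arm_command", "kwargs": {
  "plan": [
    {"dp":[7.3,16.9,-50],"spin":0.133},
    {"dp":[9.5,15.8,-45],"spin":0.133},
    {"dp":[11.5,14.4,-35],"spin":0.133},
    {"dp":[13.3,12.7,-30],"spin":0.133},
    {"dp":[14.8,10.9,-20],"spin":0.133}
  ]
}}

```text
clock: 4.55
position: [0.4946, -0.2, 0.3557]
ee_rot: [0.97, 0.243, 0.001, 0.001]
ft_force: [0.7, -0.8, -0.8]
grip_width: 0.196
grasp_force: 25.4
```

>>> {"fn": "arm_command", "kwargs": {
  "plan": [
    {"dp":[16.2,8.8,-20],"spin":0.133},
    {"dp":[17.2,6.6,-12],"spin":0.133},
    {"dp":[17.9,4.2,-12],"spin":0.133},
    {"dp":[0,0,0],"spin":0},
    {"dp":[0,0,0],"spin":0}
  ]
}}

```text
clock: 5.05
position: [0.5489, -0.2, 0.3964]
ee_rot: [0.999, 0.05, -0.0, -0.0]
ft_force: [-0.2, 1.1, -1.4]
grip_width: 0.198
grasp_force: 25.4
```

```bash
python3 - <<'E'
from h import *
c=cam("wrist");cv2.imwrite("pics/w2.png",cv2.resize(c[0],(800,600),interpolation=cv2.INTER_CUBIC))
for th in ("wide_seat","small_seat","clip_low","dried"):
    print(th,[(round(q["score"],2),np.round(q["position"],3).tolist()) for q in finder.find_in("wrist",th)[:2]])
print(np.round(manip.get_obs()["position"],4),yaw(),manip.get_obs()["clock"])
E
```

```text
wide_seat [(0.96, [0.641, -0.252, 0.112])]
small_seat [(0.64, [0.628, -0.12, 0.111])]
clip_low [(0.95, [0.634, -0.252, 0.11])]
dried [(0.58, [0.64, -0.184, 0.141])]
[ 0.5484 -0.2003  0.3963] 0.09716612153422181 5.3
```

View pics/w2.png

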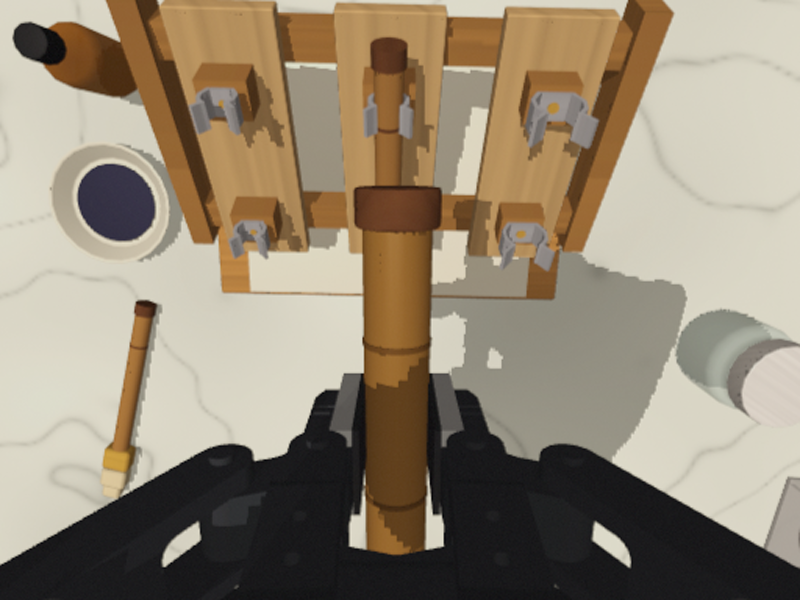

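```bash
cat >> h.py <<'E'
TH=np.radians(33)
def seat(M,ps,p):  # point p (seat frame) to world
    c,s=np.cos(ps),np.sin(ps)
    ex=np.array([c*np.cos(TH),s*np.cos(TH),np.sin(TH)]);ey=np.array([-s,c,0]);ez=np.cross(ex,ey)
    return np.array([M[0],M[1],.115])+p[0]*ex+p[1]*ey+p[2]*ez
E
python3 - <<'E'
from h import *
import pickle
c=cam("wrist");pickle.dump(c,open("rack.pkl","wb"))
k=.64;A=[];out=[]
S=5
im=cv2.resize(c[0],None,fx=S,fy=S,interpolation=cv2.INTER_CUBIC)
for n,up,lo,w,t,h,hl in [("wide",(561,118),(526,242),.011,.006,.012,.006),("small",(218,105),(250,236),.0075,.004,.008,.004)]:
    U=ray(c,up[0]*k,up[1]*k,.134+.0075*h/.012);L=ray(c,lo[0]*k,lo[1]*k,.096+.0075*h/.012)
    d=U-L;ps=np.arctan2(d[1],d[0]);M=(U+L)/2
    off=.009*h/.012*np.sin(TH)
    M=M[:2]+off*np.array([np.cos(ps),np.sin(ps)])
    print(n,np.round(U,4),np.round(L,4),"len",np.hypot(d[0],d[1]),"exp",.07*np.cos(TH),"yaw",ps,"mid",np.round(M,4))
    ps=.097
    for cx in(-.035,.035):
        P=np.array([proj(c,seat(M,ps,(cx,0,0)))*S])[0]
        for sg in(-1,1):
            q=[proj(c,seat(M,ps,(cx+a,sg*b,z)))*S for a,b,z in((-.006,w,h),(.006,w,h),(.006,t,hl),(-.006,t,hl))]
            cv2.polylines(im,[np.int32(q)],True,(0,0,255),1)
        x,y=int(P[0]),int(P[1]);x0=x-190;y0=max(0,y-150);out.append(im[y0:y0+290,x0:x0+390])
cv2.imwrite("pics/clips.png",np.vstack([np.hstack(out[:2]),np.hstack(out[2:])]))
E
```

```text
wide [ 0.6395 -0.2582  0.1415] [ 0.5839 -0.2622  0.1035] len 0.05570783933818142 exp 0.05870693975617969 yaw 0.07335676522118734 mid [ 0.6166 -0.2598]
small [ 0.6311 -0.1196  0.139 ] [ 0.5731 -0.1237  0.101 ] len 0.05820647762249049 exp 0.05870693975617969 yaw 0.07099524102346527 mid [ 0.6054 -0.1214]
```

View pics/clips.png

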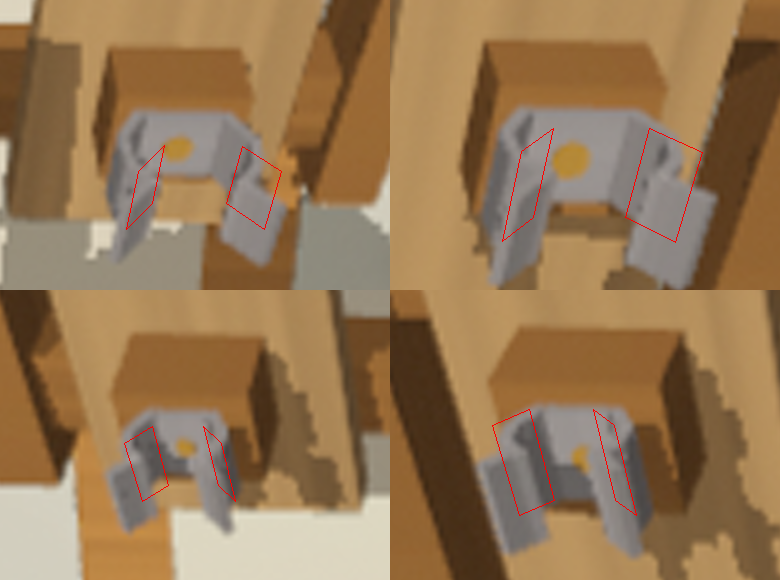

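>>> {"fn": "arm_command", "kwargs": {
  "plan": [
    {"dp":[18.7,21.8,16],"spin":0.003},
    {"dp":[18.7,21.8,20],"spin":0.003},
    {"dp":[18.7,21.8,20],"spin":0.003},
    {"dp":[0,0,5],"spin":0},
    {"dp":[0,0,0],"spin":0}
  ]
}}

```text
clock: 5.85
position: [0.6107, -0.2601, 0.334]
ee_rot: [0.999, 0.044, -0.001, -0.001]
ft_force: [-0.1, -0.0, -0.5]
grip_width: 0.197
grasp_force: 25.4
```

```bash
python3 - <<'E'
from h import *
c=cam("wrist");im=cv2.resize(c[0],(800,600),interpolation=cv2.INTER_CUBIC)
print(c[1:4])
k=1.5625;M=(.6106,-.2600);ps=.088
for cx in(-.035,.035):
    for sg in(-1,1):
        q=[proj(c,seat(M,ps,(cx+a,sg*b,z)))*k for a,b,z in((-.006,.011,.012),(.006,.011,.012),(.006,.006,.006),(-.006,.006,.006))]
        cv2.polylines(im,[np.int32(q)],True,(0,0,255),1)
cv2.imwrite("pics/w3.png",im)
print(np.round(manip.get_obs()["position"],4),yaw(),manip.get_obs()["clock"])
E
```

```text
(np.float64(336.3379501005597), 253.31476479255596, 198.18833506276027)
[ 0.6108 -0.2595  0.3355] 0.08837325583620959 5.9
```

View pics/w3.png

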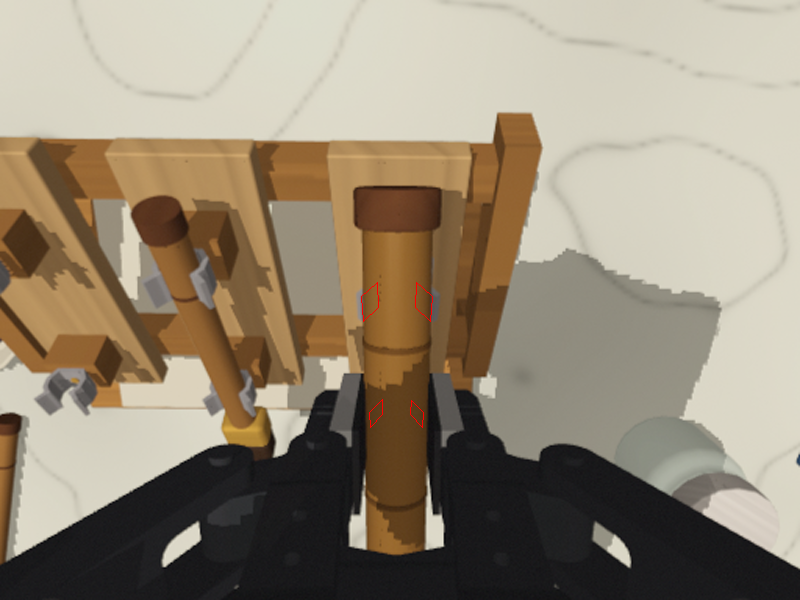

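>>> {"fn": "arm_command", "kwargs": {
  "plan": [
    {"dp":[0,-0.5,10],"spin":0},
    {"dp":[0,0,10],"spin":0},
    {"dp":[0,0,3],"spin":0},
    {"dp":[0,0,3],"spin":0},
    {"dp":[0,0,0],"spin":0}
  ],
  "newtons": 20
}}

```text
clock: 6.4
position: [0.6109, -0.2596, 0.3099]
ee_rot: [0.999, 0.044, 0.0, 0.0]
ft_force: [-0.2, -1.2, 1.5]
grip_width: 0.197
grasp_force: 25.5
```

>>> {"fn": "arm_command", "kwargs": {
  "plan": [
    {"dp":[0,0,3],"spin":0},
    {"dp":[0,0,2],"spin":0},
    {"dp":[0,0,0],"spin":0}
  ]
}}

```text
clock: 6.7
position: [0.6112, -0.2594, 0.3047]
ee_rot: [0.999, 0.044, 0.0, 0.0]
ft_force: [2.6, -2.0, 1.8]
grip_width: 0.197
grasp_force: 25.6
```

>>> {"fn": "arm_command", "kwargs": {
  "plan": [
    {"dp":[0,0,3],"spin":0},
    {"dp":[0,0,3],"spin":0},
    {"dp":[0,0,0],"spin":0}
  ],
  "grip": 1,
  "newtons": 20
}}

```text
clock: 7.0
position: [0.6108, -0.2596, 0.2982]
ee_rot: [0.999, 0.044, -0.0, 0.0]
ft_force: [1.3, -1.9, 2.9]
grip_width: 0.196
grasp_force: 26.0
```

>>> {"fn": "arm_command", "kwargs": {
  "plan": [
    {"dp":[0,0,3],"spin":0},
    {"dp":[0,0,3],"spin":0},
    {"dp":[0,0,0],"spin":0}
  ]
}}

```text
clock: 7.3
position: [0.6107, -0.2597, 0.2923]
ee_rot: [0.999, 0.044, -0.0, 0.0]
ft_force: [-1.0, -1.5, 2.9]
grip_width: 0.196
grasp_force: 26.7
```

>>> {"fn": "arm_command", "kwargs": {
  "plan": [
    {"dp":[0,0,3],"spin":0},
    {"dp":[0,0,3],"spin":0},
    {"dp":[0,0,0],"spin":0}
  ]
}}

```text
clock: 7.6
position: [0.6108, -0.2597, 0.2863]
ee_rot: [0.999, 0.044, -0.0, 0.0]
ft_force: [-1.2, -1.9, 2.4]
grip_width: 0.196
grasp_force: 27.6
```

>>> {"fn": "arm_command", "kwargs": {
  "plan": [
    {"dp":[0,0,2],"spin":0},
    {"dp":[0,0,2],"spin":0},
    {"dp":[0,0,0],"spin":0}
  ]
}}

```text
clock: 7.9
position: [0.611, -0.2597, 0.2835]
ee_rot: [0.999, 0.044, 0.0, 0.0]
ft_force: [-4.2, -1.6, 9.3]
grip_width: 0.193
grasp_force: 28.7
```

>>> {"fn": "arm_command", "kwargs": {
  "plan": [
    {"dp":[0,0,2],"spin":0},
    {"dp":[0,0,2],"spin":0},
    {"dp":[0,0,0],"spin":0}
  ]
}}

```text
clock: 8.2
position: [0.6113, -0.2596, 0.2803]
ee_rot: [0.999, 0.044, 0.001, 0.001]
ft_force: [-3.5, -1.4, 11.6]
grip_width: 0.2
grasp_force: 30.0
```

>>> {"fn": "arm_command", "kwargs": {
  "plan": [
    {"dp":[0,0,2],"spin":0},
    {"dp":[0,0,2],"spin":0},
    {"dp":[0,0,0],"spin":0}
  ]
}}

```text
clock: 8.5
position: [0.6117, -0.2595, 0.276]
ee_rot: [0.999, 0.044, 0.002, 0.001]
ft_force: [0.2, -1.9, 8.1]
grip_width: 0.195
grasp_force: 31.2
```

>>> {"fn": "arm_command", "kwargs": {
  "plan": [
    {"dp":[0,0,2],"spin":0},
    {"dp":[0,0,0],"spin":0}
  ]
}}

```text
clock: 8.7
position: [0.6117, -0.2595, 0.2758]
ee_rot: [0.999, 0.044, 0.002, 0.001]
ft_force: [-6.3, 0.1, 21.6]
grip_width: 0.194
grasp_force: 32.4
```

```bash
python3 - <<'E'
from h import *
c=cam("wrist");im=c[0][150:384,130:390];cv2.imwrite("pics/w4.png",cv2.resize(im,None,fx=2.5,fy=2.5,interpolation=cv2.INTER_CUBIC))
print(np.round(manip.get_obs()["position"],4),np.round(manip.get_obs()["ft_force"],1),manip.get_obs()["clock"])
E
```

```text
[ 0.6117 -0.2595  0.2758] [-6.8 -0.2 21.8] 8.75
```

View pics/w4.png

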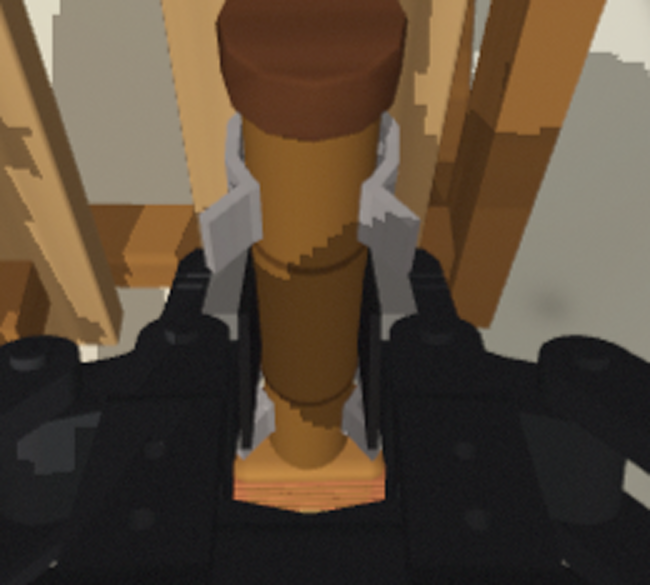

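>>> {"fn": "arm_command", "kwargs": {
  "plan": [
    {"dp":[0,0,-1],"spin":0},
    {"dp":[0,0,0],"spin":0},
    {"dp":[0,0,0],"spin":0}
  ],
  "grip": 0.2
}}

```text
clock: 9.05
position: [0.6109, -0.259, 0.2729]
ee_rot: [0.999, 0.044, -0.001, -0.0]
ft_force: [0.2, 1.0, 0.3]
grip_width: 0.402
grasp_force: 0.0
```

>>> {"fn": "arm_command", "kwargs": {
  "plan": [
    {"dp":[0,0,-40],"spin":0},
    {"dp":[-25,-20,-45],"spin":0},
    {"dp":[-40,-25,-40],"spin":0},
    {"dp":[0,0,0],"spin":0},
    {"dp":[0,0,0],"spin":0}
  ]
}}

```text
clock: 9.55
position: [0.5526, -0.2258, 0.3874]
ee_rot: [0.999, 0.044, 0.001, 0.001]
ft_force: [-0.4, -0.3, 0.2]
grip_width: 0.402
grasp_force: 0.0
```

```bash
python3 - <<'E'
from h import *
c=cam("wrist");k=1.5625;im=cv2.resize(c[0],(800,600),interpolation=cv2.INTER_CUBIC)
M=(.6106,-.2600);ps=.088
for r in (.009,-.009):
    q=[proj(c,seat(M,ps,(a,r,0)))*k for a in(-.055,.055)];cv2.line(im,np.int32(q[0]).tolist(),np.int32(q[1]).tolist(),(0,255,0),1)
q=[proj(c,seat(M,ps,(.065,r,.011)))*k for r in(-.011,.011)];cv2.line(im,np.int32(q[0]).tolist(),np.int32(q[1]).tolist(),(255,255,0),1)
cv2.imwrite("pics/w5.png",im)
for th in ("slim_mid","slim_knob","small_seat"):
    print(th,[(round(q["score"],2),np.round(q["position"],3).tolist()) for q in finder.find_in("wrist",th)[:2]])
print(np.round(manip.get_obs()["position"],4),manip.get_obs()["clock"])
E
```

```text
slim_mid [(0.63, [0.422, -0.013, 0.011])]
slim_knob [(0.74, [0.426, -0.013, 0.018]), (0.68, [0.609, -0.262, 0.124])]
small_seat [(0.82, [0.628, -0.123, 0.113])]
[ 0.553  -0.2264  0.385 ] 9.75
```

View pics/w5.png

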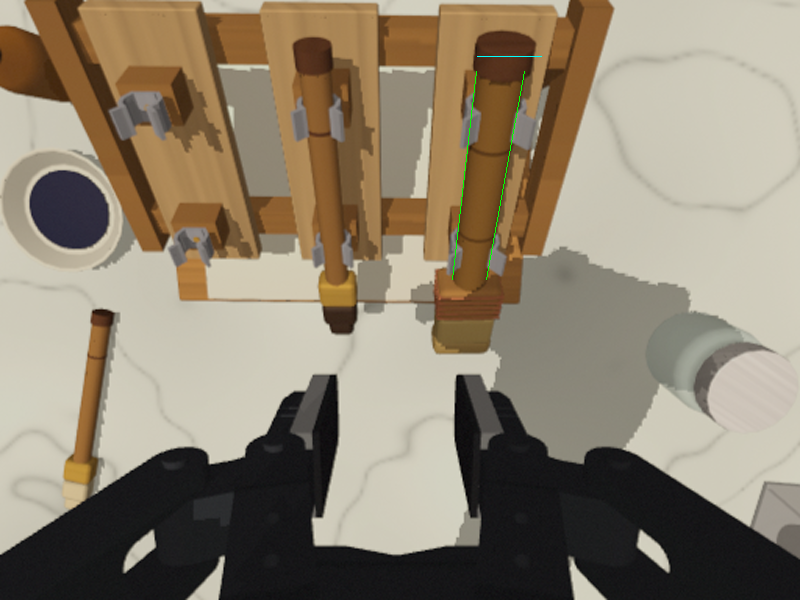

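```bash
python3 - <<'E'
from h import *
c=cam("wrist");k=.64
K=ray(c,102.5*k,311*k,.01);H=ray(c,80*k,459*k,.012)
d=K-H;L=np.linalg.norm(d);u=d/L;a=np.arctan2(d[1],d[0])
M=(K-.063*u+H+.055*u)/2
print(np.round([K,H,M],4).tolist(),"L",L,"exp .118 dir",a)
go([M[0],M[1],.25],a);
E
```

```text
[[0.5049, -0.0286, 0.01], [0.3895, -0.006, 0.012], [0.4433, -0.0166, 0.0111]] L 0.11765943991350257 exp .118 dir -0.19340714274109833
now [ 0.5531 -0.2264  0.3851] yaw 0.088; total dp tool(old axes) [ -91.  -218.6  135.1] spin 0.281 rows 7
rows: [([-13.0, -31.2, 19.3], np.float64(0.04)), ([-14.2, -30.7, 19.3], np.float64(0.04)), ([-15.5, -30.1, 19.3], np.float64(0.04)), ([-16.7, -29.4, 19.3], np.float64(0.04)), ([-17.8, -28.7, 19.3], np.float64(0.04)), ([-19.0, -28.0, 19.3], np.float64(0.04)), ([-20.1, -27.2, 19.3], np.float64(0.04))]
```

>>> {"fn": "arm_command", "kwargs": {
  "plan": [
    {"dp":[-13,-31.2,15],"spin":0.04},
    {"dp":[-14.2,-30.7,15],"spin":0.04},
    {"dp":[-15.5,-30.1,18],"spin":0.04},
    {"dp":[-16.7,-29.4,20],"spin":0.04},
    {"dp":[-17.8,-28.7,22],"spin":0.04}
  ]
}}

```text
clock: 10.3
position: [0.4738, -0.0753, 0.2955]
ee_rot: [0.998, -0.057, -0.0, -0.0]
ft_force: [0.7, -0.5, 0.7]
grip_width: 0.4
grasp_force: 0.0
```

>>> {"fn": "arm_command", "kwargs": {
  "plan": [
    {"dp":[-19,-28,22],"spin":0.04},
    {"dp":[-20.1,-27.2,23],"spin":0.041},
    {"dp":[0,0,38],"spin":0},
    {"dp":[0,0,38.1],"spin":0},
    {"dp":[0,0,0],"spin":0}
  ]
}}

```text
clock: 10.8
position: [0.4435, -0.0159, 0.1739]
ee_rot: [0.995, -0.096, -0.001, -0.0]
ft_force: [-0.0, -0.2, 0.8]
grip_width: 0.4
grasp_force: 0.0
```

>>> {"fn": "arm_command", "kwargs": {
  "plan": [
    {"dp":[0,0,0],"spin":0},
    {"dp":[0,0,0],"spin":0},
    {"dp":[0,0,0],"spin":0},
    {"dp":[0,0,0],"spin":0}
  ],
  "grip": 1,
  "newtons": 20
}}

```text
clock: 11.2
position: [0.4429, -0.0166, 0.1756]
ee_rot: [0.995, -0.097, 0.0, 0.0]
ft_force: [0.5, 0.7, -0.0]
grip_width: 0.126
grasp_force: 20.9
```

>>> {"fn": "arm_command", "kwargs": {
  "plan": [
    {"dp":[0,0,-50],"spin":0},
    {"dp":[0,0,-49.5],"spin":0},
    {"dp":[34.9,14.3,-12],"spin":-0.0562},
    {"dp":[34,16.2,-12],"spin":-0.0562},
    {"dp":[33.1,18.1,-12],"spin":-0.0562}
  ]
}}

```text
clock: 11.7
position: [0.5383, -0.0796, 0.3125]
ee_rot: [1.0, -0.011, 0.001, 0.001]
ft_force: [0.2, -0.2, 1.1]
grip_width: 0.127
grasp_force: 21.0
```

>>> {"fn": "arm_command", "kwargs": {
  "plan": [
    {"dp":[32,19.9,-12],"spin":-0.0562},
    {"dp":[30.8,21.7,-12],"spin":-0.0562},
    {"dp":[0,0,0],"spin":0},
    {"dp":[0,0,0],"spin":0}
  ]
}}

```text
clock: 12.1
position: [0.6005, -0.1204, 0.3347]
ee_rot: [0.999, 0.043, -0.0, -0.0]
ft_force: [0.6, 1.2, -0.8]
grip_width: 0.129
grasp_force: 21.0
```

```bash
python3 - <<'E'
from h import *
c=cam("wrist");im=c[0][100:320,130:390];cv2.imwrite("pics/w6.png",cv2.resize(im,None,fx=2.6,fy=2.6,interpolation=cv2.INTER_CUBIC))
print(np.round(manip.get_obs()["position"],4),yaw(),manip.get_obs()["clock"])
go([.6004,-.1203,.335],.088)
E
```

```text
[ 0.6    -0.1196  0.3346] 0.08765213398523329 12.15
now [ 0.6    -0.1196  0.3346] yaw 0.088; total dp tool(old axes) [ 0.3  0.7 -0.4] spin -0.000 rows 1
rows: [([0.3, 0.7, -0.4], np.float64(-0.0))]
```

View pics/w6.png

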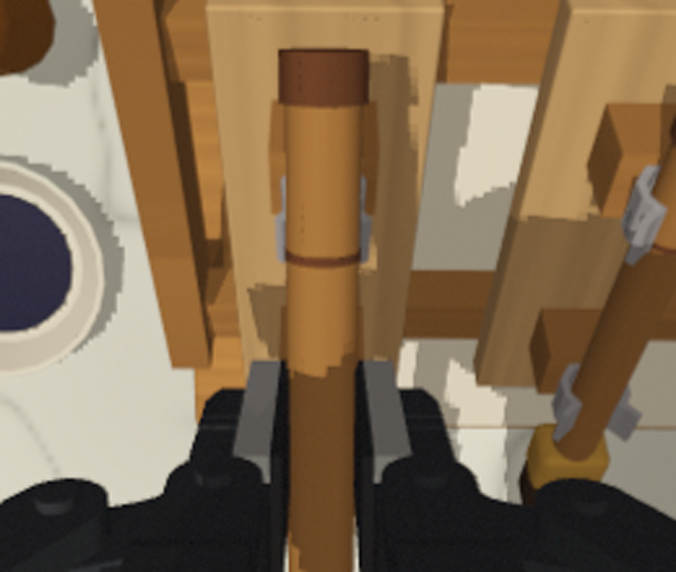

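>>> {"fn": "arm_command", "kwargs": {
  "plan": [
    {"dp":[0,0,10],"spin":0},
    {"dp":[0,0,10],"spin":0},
    {"dp":[0,0,4],"spin":0},
    {"dp":[0,0,4],"spin":0},
    {"dp":[0,0,0],"spin":0}
  ]
}}

```text
clock: 12.65
position: [0.6001, -0.12, 0.3065]
ee_rot: [0.999, 0.044, -0.0, 0.0]
ft_force: [0.7, -1.4, -2.9]
grip_width: 0.126
grasp_force: 20.8
```

>>> {"fn": "arm_command", "kwargs": {
  "plan": [
    {"dp":[0,0,3],"spin":0},
    {"dp":[0,0,3],"spin":0},
    {"dp":[0,0,3],"spin":0},
    {"dp":[0,0,3],"spin":0},
    {"dp":[0,0,0],"spin":0}
  ]
}}

```text
clock: 13.15
position: [0.6004, -0.1201, 0.2953]
ee_rot: [0.999, 0.044, 0.0, 0.0]
ft_force: [-1.1, -1.2, 3.4]
grip_width: 0.131
grasp_force: 22.4
```

>>> {"fn": "arm_command", "kwargs": {
  "plan": [
    {"dp":[0,0,3],"spin":0},
    {"dp":[0,0,2],"spin":0},
    {"dp":[0,0,2],"spin":0},
    {"dp":[0,0,0],"spin":0}
  ]
}}

```text
clock: 13.55
position: [0.6005, -0.1201, 0.2885]
ee_rot: [0.999, 0.044, 0.0, 0.0]
ft_force: [-0.6, -1.1, 4.1]
grip_width: 0.128
grasp_force: 23.5
```

>>> {"fn": "arm_command", "kwargs": {
  "plan": [
    {"dp":[0,0,2],"spin":0},
    {"dp":[0,0,2],"spin":0},
    {"dp":[0,0,0],"spin":0}
  ]
}}

```text
clock: 13.85
position: [0.6007, -0.1201, 0.2847]
ee_rot: [0.999, 0.044, 0.001, 0.0]
ft_force: [-0.9, -1.9, 3.9]
grip_width: 0.127
grasp_force: 24.2
```

>>> {"fn": "arm_command", "kwargs": {
  "plan": [
    {"dp":[0,0,2],"spin":0},
    {"dp":[0,0,2],"spin":0},
    {"dp":[0,0,0],"spin":0}
  ]
}}

```text
clock: 14.15
position: [0.601, -0.1201, 0.2814]
ee_rot: [0.999, 0.044, 0.001, 0.0]
ft_force: [0.4, -1.3, 9.4]
grip_width: 0.127
grasp_force: 25.5
```

>>> {"fn": "arm_command", "kwargs": {
  "plan": [
    {"dp":[0,0,2],"spin":0},
    {"dp":[0,0,0],"spin":0}
  ]
}}

```text
clock: 14.35
position: [0.6012, -0.12, 0.2795]
ee_rot: [0.999, 0.044, 0.002, 0.0]
ft_force: [0.9, -1.4, 7.4]
grip_width: 0.126
grasp_force: 25.9
```

>>> {"fn": "arm_command", "kwargs": {
  "plan": [
    {"dp":[0,0,2],"spin":0},
    {"dp":[0,0,0],"spin":0}
  ]
}}

```text
clock: 14.55
position: [0.6012, -0.12, 0.2783]
ee_rot: [0.999, 0.044, 0.002, 0.001]
ft_force: [-2.5, -1.7, 14.8]
grip_width: 0.13
grasp_force: 26.8
```

>>> {"fn": "arm_command", "kwargs": {
  "plan": [
    {"dp":[0,0,2],"spin":0},
    {"dp":[0,0,0],"spin":0}
  ]
}}

```text
clock: 14.75
position: [0.6013, -0.1199, 0.2777]
ee_rot: [0.999, 0.044, 0.002, 0.001]
ft_force: [-7.3, -1.4, 25.5]
grip_width: 0.132
grasp_force: 28.2
```

>>> {"fn": "arm_command", "kwargs": {
  "plan": [
    {"dp":[0,0,1],"spin":0},
    {"dp":[0,0,0],"spin":0}
  ]
}}

```text
clock: 14.95
position: [0.6013, -0.1199, 0.2776]
ee_rot: [0.999, 0.044, 0.002, 0.001]
ft_force: [-12.2, 0.3, 33.5]
grip_width: 0.131
grasp_force: 29.0
```

>>> {"fn": "arm_command", "kwargs": {
  "plan": [
    {"dp":[0,0,-4],"spin":0},
    {"dp":[0,0,0],"spin":0},
    {"dp":[0,0,0],"spin":0}
  ],
  "grip": 0.2
}}

```text
clock: 15.25
position: [0.6002, -0.1198, 0.2765]
ee_rot: [0.999, 0.044, -0.0, -0.0]
ft_force: [0.6, 0.0, 0.1]
grip_width: 0.398
grasp_force: 0.0
```

>>> {"fn": "arm_command", "kwargs": {
  "plan": [
    {"dp":[0,0,-40],"spin":0},
    {"dp":[-15,0,-35],"spin":0},
    {"dp":[-35,0,-30],"spin":0},
    {"dp":[0,0,0],"spin":0},
    {"dp":[0,0,0],"spin":0}
  ]
}}

```text
clock: 15.75
position: [0.5502, -0.1245, 0.3823]
ee_rot: [0.999, 0.044, 0.0, 0.0]
ft_force: [0.7, 0.2, -0.5]
grip_width: 0.393
grasp_force: 0.0
```

```bash
python3 - <<'E'
from h import *
import pickle
c=cam("wrist");pickle.dump(c,open("A.pkl","wb"))
print(np.round(manip.get_obs()["position"],4),manip.get_obs()["clock"])
for th in ("slim_mid","wash_mid","dried"):
    print(th,[(round(q["score"],2),np.round(q["position"],3).tolist()) for q in finder.find_in("wrist",th)[:2]])
go([.58,.22,.47])
E
```

```text
[ 0.5505 -0.1244  0.3813] 15.8
slim_mid [(0.61, [0.61, -0.116, 0.125]), (0.33, [0.639, -0.245, 0.11])]
wash_mid [(0.78, [0.601, -0.25, 0.118])]
dried [(0.82, [0.609, -0.188, 0.124])]
now [ 0.5508 -0.1242  0.3806] yaw 0.088; total dp tool(old axes) [  59.5 -340.3  -89.4] spin -0.000 rows 8
rows: [([7.4, -42.5, -11.2], np.float64(-0.0)), ([7.4, -42.5, -11.2], np.float64(-0.0)), ([7.4, -42.5, -11.2], np.float64(-0.0)), ([7.4, -42.5, -11.2], np.float64(-0.0)), ([7.4, -42.5, -11.2], np.float64(-0.0)), ([7.4, -42.5, -11.2], np.float64(-0.0)), ([7.4, -42.5, -11.2], np.float64(-0.0)), ([7.4, -42.5, -11.2], np.float64(-0.0))]
```

>>> {"fn": "arm_command", "kwargs": {
  "plan": [
    {"dp":[7.4,-42.5,-11.2],"spin":0},
    {"dp":[7.4,-42.5,-11.2],"spin":0},
    {"dp":[7.4,-42.5,-11.2],"spin":0},
    {"dp":[7.4,-42.5,-11.2],"spin":0},
    {"dp":[7.4,-42.5,-11.2],"spin":0}
  ]
}}

```text
clock: 16.45
position: [0.5689, 0.0924, 0.4375]
ee_rot: [0.999, 0.044, -0.001, -0.0]
ft_force: [0.6, -0.1, -0.1]
grip_width: 0.4
grasp_force: 0.0
```

>>> {"fn": "arm_command", "kwargs": {
  "plan": [
    {"dp":[7.4,-42.5,-11.2],"spin":0},
    {"dp":[7.4,-42.5,-11.2],"spin":0},
    {"dp":[7.4,-42.5,-11.2],"spin":0},
    {"dp":[0,0,0],"spin":0},
    {"dp":[0,0,0],"spin":0}
  ]
}}

```text
clock: 16.95
position: [0.5798, 0.221, 0.4704]
ee_rot: [0.999, 0.045, -0.001, -0.0]
ft_force: [0.1, -0.1, -0.1]
grip_width: 0.401
grasp_force: 0.0
```

```bash
python3 - <<'E'
from h import *
import pickle
c=cam("wrist");pickle.dump(c,open("B.pkl","wb"))
print(np.round(manip.get_obs()["position"],4),manip.get_obs()["clock"])
for th in ("hook_mid","hung_loop"):
    print(th,[(round(q["score"],2),np.round(q["position"],3).tolist(),np.round(proj(c,q["position"]))) for q in finder.find_in("wrist",th)[:3]])
s=cam("scene");pickle.dump(s,open("S.pkl","wb"))
go([.42,.205,.36],-1.25)
E
```

```text
[0.5801 0.2195 0.4704] 17.0
hook_mid [(0.88, [0.633, 0.224, 0.017], array([256., 115.]))]
hung_loop [(0.86, [0.65, 0.227, 0.186], array([255.,  99.]))]
now [0.5802 0.2181 0.471 ] yaw 0.086; total dp tool(old axes) [-160.7   -0.7  111. ] spin 1.336 rows 10
rows: [([-16.1, -0.1, 11.1], np.float64(0.134)), ([-15.9, 2.1, 11.1], np.float64(0.134)), ([-15.5, 4.2, 11.1], np.float64(0.134)), ([-14.8, 6.2, 11.1], np.float64(0.134)), ([-13.9, 8.1, 11.1], np.float64(0.134)), ([-12.7, 9.9, 11.1], np.float64(0.134)), ([-11.2, 11.5, 11.1], np.float64(0.134)), ([-9.6, 12.9, 11.1], np.float64(0.134)), ([-7.8, 14.1, 11.1], np.float64(0.134)), ([-5.9, 15.0, 11.1], np.float64(0.134))]
```

>>> {"fn": "arm_command", "kwargs": {
  "plan": [
    {"dp":[-16.1,-0.1,11.1],"spin":0.134},
    {"dp":[-15.9,2.1,11.1],"spin":0.134},
    {"dp":[-15.5,4.2,11.1],"spin":0.134},
    {"dp":[-14.8,6.2,11.1],"spin":0.134},
    {"dp":[-13.9,8.1,11.1],"spin":0.134}
  ],
  "grip": -0.3
}}

```text
clock: 17.65
position: [0.5126, 0.2133, 0.4182]
ee_rot: [0.972, -0.237, -0.003, 0.008]
ft_force: [1.6, -0.3, -0.1]
grip_width: 0.648
grasp_force: 0.0
```

>>> {"fn": "arm_command", "kwargs": {
  "plan": [
    {"dp":[-12.7,9.9,11.1],"spin":0.134},
    {"dp":[-11.2,11.5,11.1],"spin":0.134},
    {"dp":[-9.6,12.9,11.1],"spin":0.134},
    {"dp":[-7.8,14.1,11.1],"spin":0.134},
    {"dp":[-5.9,15,11.1],"spin":0.134}
  ]
}}

```text
clock: 18.15
position: [0.5034, 0.2105, 0.3823]
ee_rot: [0.953, -0.301, -0.014, 0.034]
ft_force: [0.2, 0.5, 0.2]
grip_width: 0.65
grasp_force: 0.0
```

>>> {"fn": "arm_command", "kwargs": {
  "plan": [
    {"dp":[0,0,0],"spin":0}
  ]
}}

```text
clock: 18.25
position: [0.5028, 0.2115, 0.3818]
ee_rot: [0.953, -0.3, -0.014, 0.035]
ft_force: [-0.5, 0.2, -1.1]
grip_width: 0.649
grasp_force: 0.0
```

```bash
python3 - <<'E'
from h import *
import pickle
c=cam("wrist");pickle.dump(c,open("C.pkl","wb"))
print(np.round(manip.get_obs()["position"],4),yaw(),manip.get_obs()["clock"])
for th in ("hake_mid","hake_loop"):
    print(th,[(round(q["score"],2),np.round(q["position"],3).tolist(),np.round(proj(c,q["position"]))) for q in finder.find_in("wrist",th)[:3]])
L=lambda n:pickle.load(open(n+".pkl","rb"))
A,B,S=L("A")[0],L("B")[0],L("S")[0]
def crop(im,x,y,w,h):
    return cv2.resize(im[y:y+h,x:x+w],(400,300),interpolation=cv2.INTER_CUBIC)
P=[crop(A,90,0,260,195),crop(B,156,10,200,150),crop(c[0],100,40,320,240),crop(S,270,190,120,90)]
cv2.imwrite("pics/comp.png",np.vstack([np.hstack(P[:2]),np.hstack(P[2:])]))
E
```

```text
[0.5029 0.2122 0.3822] -0.6074712908516827 18.3
hake_mid [(0.68, [0.387, 0.278, 0.014], array([240., 286.]))]
hake_loop [(0.8, [0.391, 0.275, 0.016], array([239., 284.]))]
```

View pics/comp.png

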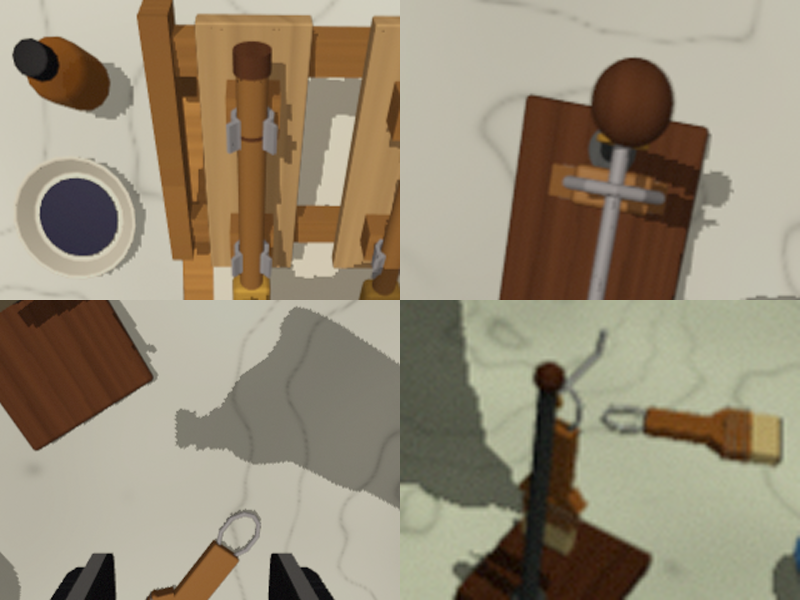

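```bash
python3 - <<'E'
from h import *
import pickle
L=lambda n:pickle.load(open(n+".pkl","rb"))
B=L("B");C=L("C")
print("joints",np.round(manip.get_obs()["joint_pos"],3))
a=ray(B,266,85,.2275);b=ray(B,254.5,160,.2275);h=ray(B,262,105,.232);d=a-b
print("rod",a,b,"yaw",np.arctan2(d[1],d[0]),"hung",h)
for z in(.25,.262,.27):print("ball",z,ray(B,272.5,61,z))
for n,u,v,z in[("apex",304,212.8,.007),("apexfin",302,211,.007),("end",279.5,238.5,.01),("centre",291.5,226,.007)]:print(n,np.round(ray(C,u,v,z),4))
# hake mask in top view
c=cam("top");im=c[0]
hsv=cv2.cvtColor(im,cv2.COLOR_BGR2HSV)
x0,y0,x1,y1=150,245,215,290
m=(hsv[y0:y1,x0:x1,1]>110).astype(np.uint8);print("n",m.sum())
ys,xs=np.nonzero(m);P=np.array([ray(c,x+x0,y+y0,.014)[:2] for x,y in zip(xs,ys)])
mu=P.mean(0);w,V=np.linalg.eigh(np.cov((P-mu).T));u=V[:,1];print(mu,u,np.arctan2(u[1],u[0]),((P-mu)@u).min(),((P-mu)@u).max())
s=pickle.load(open("S.pkl","rb"))
pr=lambda px,py,z:np.round(ray(s,270+px*.3,190+py*.3,z),4)
print("scene loop apex",pr(205,118,.007),"bristle end",pr(380,138,.012),"tip top",pr(203,33,.243),"ball",pr(148,75,.262))
E
```

```text
joints [-0.898  0.201  0.467  1.699 -0.062  1.33  -2.597]
rod [0.65853339 0.22089111 0.2275    ] [0.61271267 0.22360862 0.2275    ] yaw -0.059237839221334083 hung [0.64679239 0.22226163 0.232     ]
ball 0.25 [0.66960678 0.21936885 0.25      ]
ball 0.262 [0.6681931  0.21987037 0.262     ]
ball 0.27 [0.66725066 0.22020472 0.27      ]
apex [0.4143 0.1709 0.007 ]
apexfin [0.4174 0.1716 0.007 ]
end [0.4066 0.2091 0.01  ]
centre [0.4097 0.1905 0.007 ]
n 0<stdin>:16: RuntimeWarning: Mean of empty slice.
  ret = ret.dtype.type(ret / rcount)
  avg = a.mean(axis, **keepdims_kw)
  ret = um.true_divide(
<stdin>:16: RuntimeWarning: Degrees of freedom <= 0 for slice
  c *= np.true_divide(1, fact)
  c *= np.true_divide(1, fact)
Traceback (most recent call last):
ValueError: not enough values to unpack (expected 2, got 0)

During handling of the above exception, another exception occurred:

Traceback (most recent call last):
numpy.linalg.LinAlgError: 0-dimensional array given. Array must be at least two-dimensional
```

>>> {"fn": "arm_command", "kwargs": {
  "plan": [
    {"dp":[0,0,0],"spin":-0.137},
    {"dp":[0,0,0],"spin":-0.137},
    {"dp":[0,0,0],"spin":-0.137},
    {"dp":[0,0,0],"spin":-0.137},
    {"dp":[0,0,0],"spin":-0.137}
  ]
}}

```text
clock: 18.95
position: [0.5038, 0.2109, 0.3828]
ee_rot: [0.999, 0.04, -0.025, 0.026]
ft_force: [-0.1, -0.8, 0.5]
grip_width: 0.651
grasp_force: 0.0
```

>>> {"fn": "arm_command", "kwargs": {
  "plan": [
    {"dp":[0,0,0],"spin":-0.137},
    {"dp":[0,0,0],"spin":-0.137},
    {"dp":[0,0,0],"spin":-0.137},
    {"dp":[0,0,0],"spin":-0.137},
    {"dp":[0,0,0],"spin":-0.137}
  ]
}}

```text
clock: 19.45
position: [0.5038, 0.2108, 0.3828]
ee_rot: [0.927, 0.373, -0.032, 0.017]
ft_force: [-0.2, -0.5, -0.3]
grip_width: 0.655
grasp_force: 0.0
```

```bash
python3 - <<'E'
from h import *
import pickle
go([.41,.19,.34],1.86)
s=pickle.load(open("S.pkl","rb"))
pr=lambda px,py,z:np.round(ray(s,270+px*.3,190+py*.3,z),4)
print("joints",np.round(manip.get_obs()["joint_pos"],3))
print("scene loop apex",pr(205,118,.007),"bristle end",pr(380,138,.012),"tip top",pr(203,33,.243),"ball",pr(148,75,.262))
E
```

```text
now [0.5038 0.2108 0.3828] yaw 0.766; total dp tool(old axes) [-82.1 -50.   42.8] spin -1.094 rows 8
rows: [([-10.3, -6.3, 5.4], np.float64(-0.137)), ([-9.3, -7.6, 5.4], np.float64(-0.137)), ([-8.2, -8.8, 5.4], np.float64(-0.137)), ([-6.9, -9.8, 5.4], np.float64(-0.137)), ([-5.5, -10.7, 5.4], np.float64(-0.137)), ([-4.0, -11.3, 5.4], np.float64(-0.137)), ([-2.4, -11.8, 5.4], np.float64(-0.137)), ([-0.8, -12.0, 5.4], np.float64(-0.137))]
joints [-0.777  0.195  0.33   1.693 -0.035  1.331 -1.246]
scene loop apex [0.421  0.1776 0.007 ] bristle end [0.3668 0.3262 0.012 ] tip top [0.5946 0.2295 0.243 ] ball [0.6803 0.2264 0.262 ]
```

```bash
cat >> h.py <<'E'
LP=.168
def RT(): return Rn.from_quat(manip.get_obs()["ee_rot"]).as_matrix()
def tip(l=LP): o=manip.get_obs();return np.array(o["position"])+RT()[:,2]*l
def gof(X,psi=None,n=None,l=LP):
    R=RT();y=yaw();psi=y if psi is None else psi;ds=y-psi;d=np.array(X)-tip(l)
    k=n or int(max(1,np.ceil(np.linalg.norm(d)/.045),np.ceil(abs(ds)/.14)))
    print("fingerpt",np.round(tip(l),4),"yaw",round(y,3),"toolz",np.round(R[:,2],3),"d",np.round(d,4),"spin/row",round(ds/k,4))
    for i in range(k):
        print((R.T@d/k*1e3).round(1).tolist());R=R@Rn.from_rotvec([0,0,ds/k]).as_matrix()
E
python3 - <<'E'
from h import *
gof([.41,.19,.16],1.86)
E
```

```text
fingerpt [0.4959 0.2016 0.2153] yaw 0.766 toolz [-0.047 -0.055 -0.997] d [-0.0859 -0.0116 -0.0553] spin/row -0.1368
[-8.2, -6.4, 7.5]
[-7.3, -7.5, 7.5]
[-6.2, -8.4, 7.5]
[-5.0, -9.2, 7.5]
[-3.7, -9.8, 7.5]
[-2.3, -10.2, 7.5]
[-0.9, -10.4, 7.5]
[0.5, -10.4, 7.5]
```

>>> {"fn": "arm_command", "kwargs": {
  "plan": [
    {"dp":[-8.2,-6.4,7.5],"spin":-0.1368},
    {"dp":[-7.3,-7.5,7.5],"spin":-0.1368},
    {"dp":[-6.2,-8.4,7.5],"spin":-0.1368},
    {"dp":[-5,-9.2,7.5],"spin":-0.1368},
    {"dp":[-3.7,-9.8,7.5],"spin":-0.1368}
  ]
}}

```text
clock: 19.95
position: [0.4496, 0.2038, 0.3481]
ee_rot: [0.748, 0.663, -0.036, 0.005]
ft_force: [-0.1, 0.2, -0.2]
grip_width: 0.65
grasp_force: 0.0
```

>>> {"fn": "arm_command", "kwargs": {
  "plan": [
    {"dp":[-2.3,-10.2,7.5],"spin":-0.1368},
    {"dp":[-0.9,-10.4,7.5],"spin":-0.1368},
    {"dp":[0.5,-10.4,7.5],"spin":-0.1368},
    {"dp":[0,0,0],"spin":0},
    {"dp":[0,0,0],"spin":0}
  ]
}}

```text
clock: 20.45
position: [0.418, 0.1999, 0.3277]
ee_rot: [0.601, 0.798, -0.036, -0.002]
ft_force: [0.0, 0.5, 1.0]
grip_width: 0.652
grasp_force: 0.0
```

```bash
python3 - <<'E'
from h import *
c=cam("wrist");im=c[0];cv2.imwrite("pics/w7.png",im)
hsv=cv2.cvtColor(im,cv2.COLOR_BGR2HSV)
print(manip.get_obs()["clock"],np.round(manip.get_obs()["position"],4))
m=((hsv[...,1]>90)&(hsv[...,2]>50)&(hsv[...,0]<25)).astype(np.uint8)
n,lab,st,ce=cv2.connectedComponentsWithStats(m)
for i in range(1,n):
    if st[i,4]>300: print(i,st[i],ce[i].round())
i=1+np.argmax(st[1:,4]);M=lab==i
for r in range(st[i,1],st[i,1]+st[i,3],8):
    xs=np.nonzero(M[r])[0]; print(r,xs.min(),xs.max(),end="; ")
print("\ncentre fingerpt px",proj(c,tip()), "pred apex",proj(c,[.415,.172,.007]))
E
```

```text
20.5 [0.4182 0.2    0.3277]
1 [220  32  78  12 581] [259.  37.]
2 [221  41  77  15 866] [259.  48.]
3 [222  54  76  11 518] [259.  59.]
4 [ 222   62   76   97 3700] [261. 105.]
6 [ 423  128   89  144 7686] [479. 208.]
128 490 490; 136 486 511; 144 481 511; 152 477 511; 160 472 511; 168 467 511; 176 462 511; 184 457 511; 192 453 511; 200 448 511; 208 443 511; 216 438 511; 224 433 511; 232 428 511; 240 424 511; 248 430 510; 256 451 505; 264 476 497; 
centre fingerpt px [254.72449179 261.68895676] pred apex [263.31501171 198.14367656]
```

```bash
python3 - <<'E'
from h import *
c=cam("wrist");im=c[0]
hsv=cv2.cvtColor(im,cv2.COLOR_BGR2HSV)
m=((hsv[...,1]>90)&(hsv[...,2]>50)&(hsv[...,0]<25)).astype(np.uint8)
n,lab,st,ce=cv2.connectedComponentsWithStats(m)
for r in range(64,164,6):
    xs=np.nonzero(m[r,200:320])[0]+200
    if len(xs): print(r,xs.min(),xs.max(),end="; ")
P=[]
for r in range(104,150,3):
    xs=np.nonzero(m[r,200:320])[0]+200;P.append(ray(c,(xs.min()+xs.max())/2,r,.012)[:2])
P=np.array(P);mu=P.mean(0);u=np.linalg.svd(P-mu)[2][0];u*=np.sign(-u[1]);print("\nmu",mu,"dir",np.arctan2(u[1],u[0]))
# wire: difference from local background below handle
g=cv2.cvtColor(im,cv2.COLOR_BGR2GRAY).astype(int)
for r in range(160,232,4):
    row=g[r,205:315];d=cv2.medianBlur(row.astype(np.uint8).reshape(1,-1),31).astype(int)[0]-row if False else np.abs(row-np.median(row));xs=np.nonzero(d>25)[0]+205
    print(r,xs.min() if len(xs) else None,xs.max() if len(xs) else None,end="; ")
for v in(150,155,158,200,210,220):
    X=ray(c,262,v,.012 if v<160 else .007);print("\nrow",v,(X[:2]-mu)@u,X.round(4),end="")
E
```

```text
64 222 297; 70 222 291; 76 231 286; 82 236 281; 88 243 277; 94 243 277; 100 244 277; 106 244 277; 112 244 277; 118 245 277; 124 245 277; 130 245 278; 136 246 278; 142 246 278; 148 246 278; 154 247 278; 
mu [0.39557843 0.23289179] dir -1.2408538893306937
160 247 278; 164 247 280; 168 245 282; 172 245 282; 176 244 282; 180 245 282; 184 244 282; 188 247 281; 192 249 278; 196 253 275; 200 261 267; 204 205 273; 208 252 314; 212 287 314; 216 286 314; 220 305 314; 224 306 314; 228 307 314; 
row 150 0.019421076264900406 [0.4017 0.2144 0.012 ]
row 155 0.023685907537066595 [0.4029 0.2104 0.012 ]
row 158 0.02626370556324876 [0.4036 0.2079 0.012 ]
row 200 0.06554741325569761 [0.4146 0.1701 0.007 ]
row 210 0.07512968307003758 [0.4173 0.1609 0.007 ]
row 220 0.08489962452207321 [0.4201 0.1515 0.007 ]
```

```bash
python3 - <<'E'
from h import *
c=cam("wrist")
X=ray(c,263.2,178,.007);print(X)
gof([X[0],X[1],.007],1.901)
E
```

```text
[0.40976718 0.19014861 0.007     ]
fingerpt [0.4103 0.1909 0.1599] yaw 1.854 toolz [-0.047 -0.055 -0.997] d [-0.0005 -0.0008 -0.1529] spin/row -0.0118
[1.4, 2.1, 38.2]
[1.4, 2.1, 38.2]
[1.3, 2.2, 38.2]
[1.3, 2.2, 38.2]
```

>>> {"fn": "arm_command", "kwargs": {
  "plan": [
    {"dp":[1.4,2.1,38.2],"spin":-0.0118},
    {"dp":[1.4,2.1,38.2],"spin":-0.0118},
    {"dp":[1.3,2.2,38.2],"spin":-0.0118},
    {"dp":[1.3,2.2,38.2],"spin":-0.0118},
    {"dp":[0,0,0],"spin":0}
  ]
}}

```text
clock: 21.1
position: [0.418, 0.2005, 0.1725]
ee_rot: [0.58, 0.814, -0.036, -0.003]
ft_force: [0.0, -0.6, 1.0]
grip_width: 0.652
grasp_force: 0.0
```

>>> {"fn": "arm_command", "kwargs": {
  "plan": [
    {"dp":[0,0,0],"spin":0},
    {"dp":[0,0,0],"spin":0},
    {"dp":[0,0,0],"spin":0},
    {"dp":[0,0,0],"spin":0}
  ],
  "grip": 1,
  "newtons": 20
}}

```text
clock: 21.5
position: [0.4168, 0.1996, 0.1741]
ee_rot: [0.58, 0.814, -0.036, -0.003]
ft_force: [-0.1, -0.3, 0.8]
grip_width: 0.371
grasp_force: 20.0
```

>>> {"fn": "arm_command", "kwargs": {
  "plan": [
    {"dp":[0,0,-20],"spin":0},
    {"dp":[0,0,-30],"spin":0},
    {"dp":[0,0,-40],"spin":0},
    {"dp":[0,0,-45],"spin":0},
    {"dp":[0,0,-45],"spin":0}
  ]
}}

```text
clock: 22.0
position: [0.4249, 0.2093, 0.3551]
ee_rot: [0.58, 0.814, -0.037, -0.003]
ft_force: [0.7, 0.9, -0.7]
grip_width: 0.372
grasp_force: 20.0
```

>>> {"fn": "arm_command", "kwargs": {
  "plan": [
    {"dp":[0,0,-45],"spin":0},
    {"dp":[0,0,0],"spin":0},
    {"dp":[0,0,0],"spin":0},
    {"dp":[0,0,0],"spin":0}
  ]
}}

```text
clock: 22.4
position: [0.427, 0.2118, 0.3969]
ee_rot: [0.58, 0.814, -0.038, -0.004]
ft_force: [-0.3, 0.7, -1.8]
grip_width: 0.372
grasp_force: 20.1
```

```bash
python3 - <<'E'
from h import *
c=cam("wrist");im=c[0];cv2.imwrite("pics/w8.png",im)
hsv=cv2.cvtColor(im,cv2.COLOR_BGR2HSV)
m=((hsv[...,1]>90)&(hsv[...,2]>50)&(hsv[...,0]<25)).astype(np.uint8)
for r in range(0,384,16):
    print(r,"".join("#" if x else "." for x in m[r,100:420:5]))
for n in ("wrist",):
  for th in ("hake_mid","hake_loop"):
    print(th,[(round(q["score"],2),np.round(q["position"],3).tolist(),np.round(proj(c,q["position"]))) for q in finder.find_in(n,th)[:3]])
s=cam("scene");cv2.imwrite("pics/s8.png",s[0])
print("scene",[(round(q["score"],2),np.round(q["position"],3).tolist()) for q in finder.find_in("scene","hake_mid")[:3]],tip())
print(proj(c,tip()),proj(c,tip()-[0,0,.1]),proj(s,tip()),proj(s,tip()-[0,0,.1]))
E
```

```text
0 ...............###################################..............
16 ...............##################################...............
32 ...............##################################...............
48 ..................#############################.................
64 .....................######################.....................
80 ........................###############.........................
96 ........................###############.........................
112 ........................###############.........................
128 ........................###############.........................
144 ........................###############.........................
160 ........................##############..........................
176 ........................##############.........................#
192 ........................##############.......................###
208 ........................##############.....................#####
224 .........................#############...................#######
240 .............................................................###
256 
[... 153 characters left out ...]
.................................................
304 ................................................................
320 ................................................................
336 ................................................................
352 ................................................................
368 ................................................................
hake_mid [(0.6, [0.396, 0.277, 0.236], array([260.,  78.]))]
hake_loop [(0.7, [0.4, 0.274, 0.234], array([270.,  90.]))]
scene [(0.88, [0.408, 0.289, 0.236])] [0.41908788 0.20247117 0.22983207]
[255.07677785 262.21348488] [263.25802973 195.84928869] [348.1614435  167.72571937] [343.83381417 196.48826623]
```

```bash
python3 - <<'E'
from h import *
gof([.5889,.2257,.275],3.08,n=10)
print(np.round(manip.get_obs()["joint_pos"],2))
E
```

```text
fingerpt [0.4191 0.2025 0.2298] yaw 1.904 toolz [-0.049 -0.057 -0.997] d [0.1698 0.0232 0.0452] spin/row -0.1176
[-3.5, 16.5, -5.5]
[-5.4, 16.0, -5.5]
[-7.3, 15.2, -5.5]
[-9.0, 14.3, -5.5]
[-10.6, 13.1, -5.5]
[-12.1, 11.8, -5.5]
[-13.4, 10.3, -5.5]
[-14.5, 8.6, -5.5]
[-15.4, 6.9, -5.5]
[-16.1, 5.0, -5.5]
[-0.78  0.03  0.22  1.83  0.02  1.35 -0.23]
```

>>> {"fn": "arm_command", "kwargs": {
  "plan": [
    {"dp":[-3.5,16.5,-10],"spin":-0.1176},
    {"dp":[-5.4,16,-10],"spin":-0.1176},
    {"dp":[-7.3,15.2,-10],"spin":-0.1176},
    {"dp":[-9,14.3,-10],"spin":-0.1176},
    {"dp":[-10.6,13.1,-5],"spin":-0.1176}
  ]
}}

```text
clock: 23.15
position: [0.514, 0.225, 0.4389]
ee_rot: [0.317, 0.948, -0.034, -0.014]
ft_force: [0.4, 0.9, -1.2]
grip_width: 0.374
grasp_force: 20.1
```

>>> {"fn": "arm_command", "kwargs": {
  "plan": [
    {"dp":[-12.1,11.8,-5],"spin":-0.1176},
    {"dp":[-13.4,10.3,-5],"spin":-0.1176},
    {"dp":[-14.5,8.6,0],"spin":-0.1176},
    {"dp":[-15.4,6.9,0],"spin":-0.1176},
    {"dp":[-16.1,5,0],"spin":-0.1176}
  ]
}}

```text
clock: 23.65
position: [0.598, 0.2356, 0.4432]
ee_rot: [0.029, 0.999, -0.029, -0.023]
ft_force: [0.2, -0.5, -1.2]
grip_width: 0.37
grasp_force: 20.1
```

>>> {"fn": "arm_command", "kwargs": {
  "plan": [
    {"dp":[0,0,0],"spin":0},
    {"dp":[0,0,0],"spin":0}
  ]
}}

```text
clock: 23.85
position: [0.5972, 0.2354, 0.4432]
ee_rot: [0.033, 0.999, -0.029, -0.023]
ft_force: [-0.1, 1.5, -0.8]
grip_width: 0.372
grasp_force: 20.1
```

```bash
python3 - <<'E'
from h import *
gof([.5889,.2257,.252])
o=manip.get_obs();print(np.round(o["joint_pos"],2),o["clock"],o["grip_width"])
c=cam("wrist");im=c[0];cv2.imwrite("pics/w9.png",im)
s=cam("scene");cv2.imwrite("pics/s9.png",s[0])
g=cv2.cvtColor(im,cv2.COLOR_BGR2GRAY)
# ascii of region between the fingers
print("wire centre px",proj(c,tip()),"pred tip top",proj(c,[.5918,.2256,.2455]),"pred rod mid",proj(c,[.6268,.2235,.2275]),"pred apex",proj(c,tip()+[.02,-.001,0]))
for r in range(200,330,4):print(r,"".join(" .:-=+*#%@"[9-int(v)//26] for v in g[r,190:330:2]))
E
```

```text
fingerpt [0.5891 0.2259 0.2757] yaw 3.075 toolz [-0.049 -0.056 -0.997] d [-0.0002 -0.0002 -0.0237] spin/row 0.0
[-0.9, 1.2, 23.6]
[-0.6   0.38  0.21  1.33 -0.04  1.51  1.1 ] 23.85 0.3723797349479457
wire centre px [253.54557941 262.29650949] pred tip top [256.17713769 244.11212762] pred rod mid [257.78590061 287.3837395 ] pred apex [254.14824223 302.67872773]
200 ::::::::::::::=############*+++++++++++++++++++++############-::::::::
204 :::::::::::::-=###############+++++++++++++++++++############:::::::::
208 :::::::::-====+#################*++++++++++++++++############:::::::::
212 :::::::::::::++####################+++++++++++++*############:::::::::
216 ::::::::::::-++####################***+++++++++++###########*--:::::::
220 ::::::::=====++*######################++++++++++*###########+:--::::::
224 ::::::::-=====+*########################*+++++++*###########+::---::::
228 :::::::::======+%%****#%%###%%###########**++++*############=::::---::
232 ::::::::::::::::#****#%%%%%%**************#*****############-::::::---
236 :::::::::::::::*****#%%%%%%#*********************##########
[... 1036 characters left out ...]
-::::%@@@@@@@@@@@@@@@@@@@
296 @@@@@@@@%@@@@*:::::::*************#*********##=:::-@@@@%%@@@@@@@@@@@@@
300 @@@@@@@@%@@@@-:::::::::#****************+-::##*::::@@@@%@@@@@@@@@@@@@@
304 @@@@@@@@@@@@#:::::::::=##=::-=****++#%%#::::##*::::+@@@%@@@@@@@@@@@@@@
308 @@@@@@@@@@@@+:::::::::+***-::::%#===%%%#:::-#*+::::-@@@@@@@@@@@@@@@@@@
312 @@@@@@@@@@@@:::::::::::-****::-%#===%%%*:+#*+=-:::::@@@@@@@@@@@@@@@@@@
316 @@@@@@@@@@@*:::::::::::::-+=+++*****#**++++=-:::::::=@@%@@@@@@@@@@@@@@
320 @@@@@@@@@@@=:::::::::-:::::--===========-=:::::::::::@@@@@@@@@@@@@@@@@
324 @@@@@@@%@@%:::::::::::::::::::%%*===%%%+:::::::::::::*@@#@@@@@@@@@@@@@
328 @@@@@@@*%@*------:+++++++++=++##*=-=#%%#++++++++++++++@@*@@@@@@@@@@@@@
```

>>> {"fn": "arm_command", "kwargs": {
  "plan": [
    {"dp":[-0.4,0.6,12],"spin":0},
    {"dp":[-0.4,0.6,12],"spin":0},
    {"dp":[-0.4,0.5,10],"spin":0},
    {"dp":[-0.4,0.5,8],"spin":0},
    {"dp":[0,0,0],"spin":0}
  ]
}}

```text
clock: 24.45
position: [0.5967, 0.2352, 0.4001]
ee_rot: [0.031, 0.999, -0.029, -0.024]
ft_force: [-0.1, -0.4, -0.5]
grip_width: 0.367
grasp_force: 20.1
```

```bash
python3 - <<'E'
from h import *
gof([.5889+.02,.2257-.0012,.231-.02],n=6)
o=manip.get_obs();print(o["clock"],np.round(o["ft_force"],1))
c=cam("wrist");im=c[0];cv2.imwrite("pics/w10.png",im)
g=cv2.cvtColor(im,cv2.COLOR_BGR2GRAY)
print("pred tip top",proj(c,[.5933,.2256,.2455]),"pred rod mid",proj(c,[.6268,.2235,.2275]))
for r in range(216,330,4):print(r,"".join(" .:-=+*#%@"[9-int(v)//26] for v in g[r,190:330:2]))
E
```

```text
fingerpt [0.5884 0.2256 0.2326] yaw 3.078 toolz [-0.05  -0.057 -0.997] d [ 0.0205 -0.0011 -0.0216] spin/row 0.0
[-3.6, 0.2, 3.4]
[-3.6, 0.2, 3.4]
[-3.6, 0.2, 3.4]
[-3.6, 0.2, 3.4]
[-3.6, 0.2, 3.4]
[-3.6, 0.2, 3.4]
24.45 [-0.1 -0.4 -0.5]
pred tip top [251.93177874 286.01383948] pred rod mid [254.20826257 331.06009957]
216 ::::::::=:==+#######################*+++++++++++*##############-::::::
220 :::::::---=++#%%#####################**+++++++++*##############-::::::
224 :::::::::::++#%%#######################*++++++++*##############-::::::
228 ::::::====+++*%%%%****#%%#################+++++*###############--:::::
232 :::::=====+++*%%#****#%%%%%%%%%%%%%%%%%%###*****##############*:--::::
236 ::::-======++*%#****###########%%%%%%%%%####*****#############+::---::
240 :::::=+#####%@#****#%#############%%%%%######****#@@##########+::::---
244 ::::::######@@****#%%%%%%%%###%%%%******#%####****%@%#########=::::::-
248 :::::######@@@****%%%%%%%%************************%@@#########-:::::::
252 @@@@######%@@@****######%%********************#***%@@@######@@@@%-::::
256 @@@#######@@@@****#########
[... 693 characters left out ...]
=::::%@@@@@@@@@@@@@@@@@@@
296 @@@@@@@@@@@@@*:::::::*********#***#*********#=::::-@@@@%%@@@@@@@@@@@@@
300 @@@@@@@@@@@@@-:::::::::-******************%%#=::-::@@@@@@@@@@@@@@@@@@@
304 @@@@@@@@@@@@#:::::::::::%%%%#*******%%%%%%%%#=:::::+@@@%@@@@@@@@@@@@@@
308 @@@@@@@@@@@@+::::::::::=%%%%%%#*=-=+%%%%%#%%#+::::::@@@@@@@@@@@@@@@@@@
312 @@@@@@@@%@@@:::::::::::%%%%%%%#==-=+%%%%%%%%#+::::::@@@@@@@@@@@@@@@@@@
316 @@@@@@@@%@@*:::::::::::*#####+*=+-=+********#*::::::=@@%@@@@@@@@@@@@@@
320 @@@@@@@@%@@=:::::::::::*#####+*==-++++++++++++:::::::@@@@@@@@@@@@@@@@@
324 @@@@@@@%%@%::::::::::::####*##*==-=*########++-::::::*@%#@@@@@@@@@@@@@
328 @@@@@@@*%@+:::::::::::+#***##**==-=+++++**###=::::::--@@*@@@@@@@@@@@@@
```

>>> {"fn": "arm_command", "kwargs": {
  "plan": [
    {"dp":[-0.4,0.1,2.5],"spin":0},
    {"dp":[-0.6,0.2,4.2],"spin":0},
    {"dp":[-2.2,0.2,4.7],"spin":0},
    {"dp":[0,0,0],"spin":0}
  ]
}}

```text
clock: 24.9
position: [0.5999, 0.2348, 0.3898]
ee_rot: [0.031, 0.999, -0.029, -0.023]
ft_force: [-0.6, 0.0, 0.1]
grip_width: 0.369
grasp_force: 19.8
```

>>> {"fn": "arm_command", "kwargs": {
  "plan": [
    {"dp":[-3.4,0.2,3.9],"spin":0},
    {"dp":[0,0,0],"spin":0}
  ]
}}

```text
clock: 25.1
position: [0.6033, 0.2344, 0.3857]
ee_rot: [0.031, 0.999, -0.029, -0.023]
ft_force: [-0.4, 0.5, 0.9]
grip_width: 0.365
grasp_force: 19.7
```

```bash
cat > look.py <<'E'
from h import *
import sys
o=manip.get_obs();print(o["clock"],np.round(o["ft_force"],1),tip().round(4))
c=cam("wrist");im=c[0];cv2.imwrite(f"pics/w{sys.argv[1]}.png",im)
hsv=cv2.cvtColor(im,cv2.COLOR_BGR2HSV)
m=((hsv[...,1]>90)&(hsv[...,2]>50)&(hsv[...,0]<25)).astype(np.uint8)
for r in range(0,384,16): print(r,"".join("#" if x else "." for x in m[r,100:420:5]))
g=cv2.cvtColor(im,cv2.COLOR_BGR2GRAY)
for r in range(240,340,5):print(r,"".join(" .:-=+*#%@"[9-int(v)//26] for v in g[r,190:330:2]))
s=cam("scene");cv2.imwrite(f"pics/s{sys.argv[1]}.png",s[0])
E
python3 look.py 11
```

```text
25.1 [-0.4  0.5  0.9] [0.5954 0.2249 0.2182]
0 .......................##.......................................
16 ................................................................
32 ................................#########.......................
48 ....................##...################.......................
64 ....................##..###########...#####.....................
80 ...................########################.....................
96 .....................###################........................
112 .........................############...........................
128 .........................############...........................
144 .........................############...........................
160 .......................######################...................
176 .......................#####################....................
192 .......................#####################....................
208 .......................#####################....................
224 .......................###..######..########....................
240 ........................
[... 1392 characters left out ...]
++*--@@@@@%@@@@@@@@@@@@@@
295 @@@@@@@@@%@@@@::::*****-%#####*****#######**+*+:::@@@@%%@@@@@@@@@@@@@@
300 @@@@@@@@@%@@@*:::::+****######*****#####**++**::-:=@@@%%@@@@@@@@@@@@@@
305 @@@@@@@@%%@@@-:::::::********#***********+**##:::::@@@@%@@@@@@@@@@@@@@
310 @@@@@@@@@%@@#:::::::::*#***********++****#####:::::+@@%%@@@@@@@@@@@@@@
315 @@@@@@@@@%@@-:::::::::%##%####*****###########::::::@@@%@@@@@@@@@@@@@@
320 @@@@@@@@%%@#:::::::::=*#####++******+++++++++*-:::::+@%%@@@@@@@@@@@@@@
325 @@@@@@@@*%@=:::::::::+########*****######+++++-::::::@%%%@@@@@@@@@@@@@
330 @@@@@@@#+**::::::::::+##***##*****=********#*+:::::::+#*+@@@@@@@@@@@%%
335 @@@@@@%::::::::::::+#****##+++==--=++++++****#-::::::::::+@@@@@@@@@@@@
```

>>> {"fn": "arm_command", "kwargs": {
  "plan": [
    {"dp":[-3.7,0.2,4.0],"spin":0},
    {"dp":[-4.5,0.2,2.9],"spin":0},
    {"dp":[0,0,0],"spin":0}
  ]
}}

```text
clock: 25.5
position: [0.6113, 0.2348, 0.3778]
ee_rot: [0.031, 0.999, -0.028, -0.023]
ft_force: [0.5, 1.1, -0.7]
grip_width: 0.101
grasp_force: 18.6
```

>>> {"fn": "arm_command", "kwargs": {
  "plan": [
    {"dp":[-5.1,0.1,1.7],"spin":0},
    {"dp":[0,0,0],"spin":0}
  ]
}}

```text
clock: 25.7
position: [0.6152, 0.2346, 0.3773]
ee_rot: [0.031, 0.999, -0.028, -0.024]
ft_force: [-4.5, 0.5, 3.6]
grip_width: 0.089
grasp_force: 21.6
```

```bash
python3 look.py 12
```

```text
25.7 [-4.5  0.5  3.6] [0.6067 0.2254 0.2098]
0 ................................................................
16 ................................................................
32 ................................................................
48 ................................................................
64 ................................................................
80 ................................................................
96 ................................................................
112 ............................###.................................
128 .............................####...............................
144 .......................###.##################...................
160 .......................######################...................
176 .......................#####################....................
192 .......................#####################....................
208 .......................#####################....................
224 .......................#######..############....................
240 .......................#
[... 1392 characters left out ...]
@@@@@@@@@@@@@@@*--:::::::
295 @@@@@@@@@@@@@@@@@@@@@@@@@@@%*#****#%@@@@@@@@@@@@@@@@@@@@@@@@@@@@@@@@@@
300 @@@@@@@@@@@@@@@@@@@@@@@@@@@%******%%%@@@@@@@@@@@@@@@@@@@@@@@@@@@@@@@@@
305 @@@@@@@@@@@@@@@@@@@@@@@@@@@%*****#%%%@@@@@@@@@@@@@@@@@@@@@@@@@@@@@@@@@
310 @@@@@@@@@@@@@@@@@@@@@@@@@@@%*********@@@@@@@@@@@@@@@@@@@@@@@@@@@@@@@@@
315 @@@@@@@@@@@@@@@@@@@@@@@@@@@%*****####@@@@@@@@@@@@@@@@@@@@@@@@@@@@@@@@@
320 @@@@@@@@@@@@@@@@@@@@@@@@@@@#*****#*##%@%@@@@@@@@@@@@@@@@@@@@@@@@@@@@@@
325 @@@@@@@@@@@@@@@@@@@@@@@@%@@#******+++%@#@@@@@@@@@@@@@@@@@@@@@@@@@@@@@@
330 @@@@@@@@@@@@@@@@@@@@@@@@*==#************@@@@@@@@@@@@@@@@@@@@@@@@@@@@@@
335 @@@@@@@@@@@@@@@@@@@@@@@@-::#*****%%%%%+:@@@@@@@@@@@@@@@@@@@@@@@@@@@@@@
```

```bash
python3 - <<'E'
from h import *
for n in("scene","top"):
    c=cam(n);cv2.imwrite(f"pics/{n}13.png",c[0])
    for th in("hake_mid","hake_loop","hung_loop","hook_mid"):
        print(n,th,[(round(q["score"],2),np.round(q["position"],3).tolist(),np.round(proj(c,q["position"]))) for q in finder.find_in(n,th)[:3]])
c=cam("scene");im=c[0]
# colour of crop around hook, ascii by class
hsv=cv2.cvtColor(im,cv2.COLOR_BGR2HSV)
def cls(p):
    h,s,v=map(int,p)
    if v<50:return "@"
    if s>110 and h<25: return "B" if v>110 else "b"
    if s>45 and 12<h<35: return "y" 
    if s<45 and v<125: return "g"
    return "."
for r in range(165,300,3):print(r,"".join(cls(hsv[r,x]) for x in range(270,370,2)))
E
```

```text
scene hake_mid [(0.51, [0.577, 0.219, 0.144], array([326., 225.]))]
scene hake_loop [(0.67, [0.648, 0.231, 0.134], array([318., 246.])), (0.47, [0.58, 0.222, 0.142], array([327., 227.]))]
scene hung_loop [(0.62, [0.652, 0.233, 0.136], array([318., 246.])), (0.56, [0.65, -0.251, 0.121], array([175., 190.]))]
scene hook_mid [(0.79, [0.668, 0.229, 0.018], array([311., 281.]))]
top hake_mid [(0.55, [0.581, 0.201, 0.125], array([194., 198.]))]
top hake_loop [(0.63, [0.578, 0.2, 0.126], array([195., 199.]))]
top hung_loop []
top hook_mid []
165 .........gggyg.gygygggyg@@@@@@@@@gg@@@@@@yyyy.....
168 .........g.ggggggygg.ggg@@@@@@@@@@@@@@@@@yyy......
171 ........gg.ggggg.g.g..g.@@@@@@@@@@@@@@@@@yy.......
174 .......gggg..gygggggg@g@@@@@@@@@@@@@@@@@y.........
177 ........gggg.g....g@@@@@@@@@@@@@@@@@@@@@..........
180 .....g...g...gggg.@@@@@@@@@@@@@@@@@@@@@@..........
183 .....yg.gggggg.yggg@@@@@@@@@@@@@@@@@@@@@..........
186 .......ggygg..gy....@@@@@@@@@@@@@@@@@@@@..........
189 ......ggggygyygg.g..@@@@@@@@@@@@@@@@@@@@g.........
192 ....gggg..g.gy..g....@@@@@@@@@@@@@@@@g.@ggg.......
195 ....g
[... 1215 characters left out ...]
ggg.g.@@@@@@bbbbbbbbbbb.................
264 ..........gg.gy@bbb@@@@byybbbbbbbbbyy.............
267 ............g@@@@@@@@@bbbbbbbbbb@@bbbb............
270 ........ggg@@@@@@@@@@@bbbbbbbbbbbbbb@y............
273 .........gbb@@@@@b@@@@@bbbbbb@@bbbb@y.............
276 .........bbbbb@@@@@@@@@bbbbb@@bbbb@...............
279 ........y@@bbbbb@@@@@@bbbbbbbbbbb@................
282 ..........@@@@bbb@@@g@bbbb@bbbbb@.................
285 ............g@@@@@bbb@bbbbbbbbby..................
288 ...............y@@@@bbbb@bbbb@y...................
291 ..................@@@@@bbbbb@y....................
294 ....................y@@@@bb@y.....................
297 .......................y@@@.......................
```

>>> {"fn": "arm_command", "kwargs": {
  "plan": [
    {"dp":[0,0,0],"spin":0},
    {"dp":[0,0,0],"spin":0},
    {"dp":[0,0,0],"spin":0},
    {"dp":[0,0,0],"spin":0}
  ],
  "grip": 0.0
}}

```text
clock: 26.75
position: [0.616, 0.2334, 0.377]
ee_rot: [0.031, 0.999, -0.029, -0.023]
ft_force: [-0.0, -0.6, 0.1]
grip_width: 0.5
grasp_force: 0.0
```

```bash
python3 - <<'E'
from h import *
print(manip.get_obs()["clock"],manip.get_obs()["grip_width"],manip.get_obs()["ft_force"])
for n in("scene","top"):
    c=cam(n);cv2.imwrite(f"pics/{n}14.png",c[0])
    for th in("hake_mid","hake_loop","hung_loop"):
        print(n,th,[(round(q["score"],2),np.round(q["position"],3).tolist(),np.round(proj(c,q["position"]))) for q in finder.find_in(n,th)[:3]])
E
python3 look.py 14 | tail -20
```

```text
26.75 0.4997908586065327 [-0.01841528 -0.62996282  0.0650418 ]
scene hake_mid [(0.71, [0.634, 0.241, 0.142], array([324., 241.]))]
scene hake_loop [(0.85, [0.633, 0.241, 0.141], array([325., 242.])), (0.33, [0.599, -0.118, 0.12], array([220., 196.]))]
scene hung_loop []
top hake_mid [(0.64, [0.586, 0.205, 0.126], array([193., 196.]))]
top hake_loop [(0.39, [0.583, 0.204, 0.124], array([194., 197.]))]
top hung_loop []
240 ========::=###%%%%%%%%%%%%%%%%%%%%%%%%%%%%%%#******+++##%%#####*::::::
245 #####@@@+::##########%%%%%%%%%%%%%%%%%%%%%%%%****++++###@@@######:::::
250 ####@@@@+::*########%#############%%%%%%%%%%%#***++*####@@@@######=---
255 ###@@@@@*::+########################%%%%%%%%%%####*####%@@@@@#######@@
260 ##@@@@@@#::::----*#########*******########%%%%%%##%%%##%@@@@@@#######@
265 #@@@@@@@#::::::-############*******###############****-*@@@@@@@#######
270 @@@@@@@@%::::::####*#########******###########*******+:#@@@@@@@@######
275 @@@@@@@@%:::::***#*:::+##%###******####***####*******-:%@@@@@@@@@#####
280 @@@@@@@@%:::::-****#=:::%%%%#******#++++****##***+=-:::*@@@@@@@@@%****
285 @@@@@@@@+:::::::-****#=#%%%%#******%%#**++**###+:::::::-@@@@@@@@@#**%@
290 @@@@@@@%::::::::::+*****##%%#*****#%%%%%%%%%####-:::::::*@@@@@@@%@@@@@
295 @@@@@@@=:--:::::::::********#*****#%%%%%%%%%####+::--::::@@@@@@@@@@@@@
300 @@@@@@*::::::::::::::+##********#####%%%%#######*::::::::-@@@@@@@@@@@@
305 @@@@@@:::::::::::::::######*********************=:::::::::#@@@@@@@@@@@
310 @@@@@=::::::::::::::=*#####+****************##*::::::::::::@@@@@@@@@@@
315 %@@@*:::::::::::::::#######********++++++++++++::::::::::::=@@@@@@@@@@
320 @@@@::-::::::::::::+##***####*****###########+=-::::::::::::%@@%@@@@@@
325 @@@=::::::::::::=##***####++******++++*****##+::::::::::::---@%@@@@@@@
330 @@*:::::::::::::###*::::::::#*******++++++***#*::::::::::::::+%@@@@@@@
335 @::::::::::::::####-:::::::=#*****%%%%%=::::*###*::::::::::::::#@@@@@@
```

>>> {"fn": "arm_command", "kwargs": {
  "plan": [
    {"dp":[0.4,-0.5,-10],"spin":0},
    {"dp":[0.6,-0.8,-15],"spin":0},
    {"dp":[0.8,-1,-20],"spin":0},
    {"dp":[1.2,-1.5,-30],"spin":0},
    {"dp":[1.2,-1.5,-30],"spin":0}
  ]
}}

```text
clock: 27.75
position: [0.6161, 0.2345, 0.4849]
ee_rot: [0.031, 0.999, -0.028, -0.022]
ft_force: [0.5, 0.3, 0.1]
grip_width: 0.498
grasp_force: 0.0
```

>>> {"fn": "arm_command", "kwargs": {
  "plan": [
    {"dp":[45,0,-20],"spin":0},
    {"dp":[45,0,-10],"spin":0},
    {"dp":[30,0,0],"spin":0},
    {"dp":[0,0,0],"spin":0},
    {"dp":[0,0,0],"spin":0}
  ]
}}

```text
clock: 28.25
position: [0.4977, 0.2438, 0.5193]
ee_rot: [0.031, 0.999, -0.028, -0.022]
ft_force: [0.2, -0.2, -0.7]
grip_width: 0.5
grasp_force: 0.0
```

```bash
python3 - <<'E'
from h import *
print(manip.get_obs()["clock"],tip(),manip.get_obs()["position"])
for n in("scene","top","wrist"):
    c=cam(n);cv2.imwrite(f"pics/{n}15.png",c[0])
    for th in("hake_mid","hake_loop","hung_loop"):
        print(n,th,[(round(q["score"],2),np.round(q["position"],3).tolist(),np.round(proj(c,q["position"]))) for q in finder.find_in(n,th)[:3]])
c=cam("scene");im=c[0];hsv=cv2.cvtColor(im,cv2.COLOR_BGR2HSV)
def cls(p):
    h,s,v=map(int,p)
    if s>110 and h<25: return "B" if v>110 else "b"
    if v<60:return "@"
    if s>45 and 12<h<35: return "y" 
    if s<45 and v<135: return "g"
    return "."
for r in range(195,290,2):print(r,"".join(cls(hsv[r,x]) for x in range(295,355)))
E
```

```text
28.25 [0.49007963 0.23468887 0.35170177] [0.49770481 0.24381586 0.51928027]
scene hake_mid [(0.82, [0.62, 0.234, 0.147], array([324., 236.]))]
scene hake_loop [(0.9, [0.615, 0.234, 0.147], array([325., 235.])), (0.46, [0.775, -0.031, 0.022], array([208., 267.]))]
scene hung_loop [(0.74, [0.648, 0.232, 0.135], array([318., 245.])), (0.26, [0.563, -0.008, 0.002], array([257., 231.]))]
top hake_mid [(0.68, [0.644, 0.214, 0.158], array([189., 174.])), (0.44, [0.614, 0.214, 0.149], array([189., 185.]))]
top hake_loop [(0.56, [0.611, 0.213, 0.151], array([189., 186.])), (0.22, [0.62, 0.209, 0.018], array([197., 193.]))]
top hung_loop [(0.67, [0.647, 0.213, 0.156], array([189., 174.]))]
wrist hake_mid [(0.68, [0.612, 0.226, 0.143], array([263., 288.]))]
wrist hake_loop []
wrist hung_loop [(0.65, [0.649, 0.227, 0.176], array([265., 334.]))]
195 ggggygggg....g..............................................
197 g..y.gyg.ggy.g..............................................
199 g....gg.ggggg......................gg.......................
201 g.gyggg.ggg.ggg....................gg...................
[... 2164 characters left out ...]
bb@@@@@bbbbbbbbbbbbbbbbbbbbbbbbbbbbbbbbyy.........
271 bbbbbbbbbbb@@@@@@bbbbbbbbbbbbbbbbbbbbbbbbbbbbbbbyy..........
273 bbbbbbbbbbbb@@@@@bbbbbbbbbbbbbbbbbbbbbbbbbbbbb@y............
275 bbbbbbbbbbb@@@@@@bbbbbbbbbbbbbbbbbbbbbbbbbbbby..............
277 bbbbbbbbb@@@@@@@@@bbbbbbbbbbbbbbbbbbbbbbbbbby...............
279 bbbbbbbb@@@@@@@@@@@bbbbbbbbbbbbbbbbbbbbbbby.................
281 bbbbbbbbb@@@@@@@@@@bbbbbbbbbbbbbbbbbbbbbyg..................
283 bbbbbbbbbb@@@@@@@bbbbbbbbbbbbbbbbbbbbbby....................
285 ybbbbbbbbbbbbbbbbbbbbbbbbbbbbbbbbbbbbyy.....................
287 ...y@bbbbbbbbbbbbbbbbbbbbbbbbbbbbbbbyy......................
289 .......gbbbbbbbbbbbbbbbbbbbbbbbbbby.........................
```

>>> {"fn": "arm_command", "kwargs": {
  "plan": [
    {"dp":[0,0,0],"spin":0},
    {"dp":[0,0,0],"spin":0},
    {"dp":[0,0,0],"spin":0},
    {"dp":[0,0,0],"spin":0},
    {"dp":[0,0,0],"spin":0}
  ]
}}

```text
clock: 29.4
position: [0.4981, 0.244, 0.5175]
ee_rot: [0.031, 0.999, -0.029, -0.023]
ft_force: [-0.1, 0.1, 0.6]
grip_width: 0.501
grasp_force: 0.0
```

>>> {"fn": "arm_command", "kwargs": {
  "plan": [
    {"dp":[0,0,0],"spin":0},
    {"dp":[0,0,0],"spin":0},
    {"dp":[0,0,0],"spin":0},
    {"dp":[0,0,0],"spin":0},
    {"dp":[0,0,0],"spin":0}
  ]
}}

```text
clock: 29.9
position: [0.4981, 0.244, 0.5175]
ee_rot: [0.031, 0.999, -0.029, -0.023]
ft_force: [0.3, 0.1, 0.5]
grip_width: 0.499
grasp_force: 0.0
```

>>> {"fn": "arm_command", "kwargs": {
  "plan": [
    {"dp":[0,0,0],"spin":0},
    {"dp":[0,0,0],"spin":0},
    {"dp":[0,0,0],"spin":0},
    {"dp":[0,0,0],"spin":0},
    {"dp":[0,0,0],"spin":0}
  ]
}}

```text
clock: 30.4
position: [0.4981, 0.244, 0.5175]
ee_rot: [0.031, 0.999, -0.029, -0.023]
ft_force: [-0.1, -0.2, 0.2]
grip_width: 0.499
grasp_force: 0.0
```

>>> {"fn": "arm_command", "kwargs": {
  "plan": [
    {"dp":[0,0,0],"spin":0},
    {"dp":[0,0,0],"spin":0},
    {"dp":[0,0,0],"spin":0},
    {"dp":[0,0,0],"spin":0},
    {"dp":[0,0,0],"spin":0}
  ]
}}

```text
clock: 30.9
position: [0.4981, 0.244, 0.5175]
ee_rot: [0.031, 0.999, -0.029, -0.023]
ft_force: [-0.0, -0.1, -0.1]
grip_width: 0.501
grasp_force: 0.0
```

>>> {"fn": "arm_command", "kwargs": {
  "plan": [
    {"dp":[0,0,0],"spin":0},
    {"dp":[0,0,0],"spin":0},
    {"dp":[0,0,0],"spin":0},
    {"dp":[0,0,0],"spin":0},
    {"dp":[0,0,0],"spin":0}
  ]
}}

```text
clock: 31.4
position: [0.4981, 0.244, 0.5175]
ee_rot: [0.031, 0.999, -0.029, -0.023]
ft_force: [0.5, -0.2, 0.4]
grip_width: 0.501
grasp_force: 0.0
```

>>> {"fn": "arm_command", "kwargs": {
  "plan": [
    {"dp":[0,0,0],"spin":0},
    {"dp":[0,0,0],"spin":0},
    {"dp":[0,0,0],"spin":0},
    {"dp":[0,0,0],"spin":0},
    {"dp":[0,0,0],"spin":0}
  ]
}}

```text
clock: 31.9
position: [0.4981, 0.2439, 0.5175]
ee_rot: [0.031, 0.999, -0.029, -0.023]
ft_force: [-0.2, -0.9, 0.7]
grip_width: 0.5
grasp_force: 0.0
```

```bash
python3 - <<'E'
from h import *
F=[]
for i in range(12):F.append(cam("wrist")[0][230:384,190:340].astype(int))
print("frame-to-frame",[round(np.abs(F[i]-F[0]).mean(),2) for i in range(12)])
W=cam("wrist");cv2.imwrite("pics/w16.png",W[0])
for n in("scene","wrist"):
    c=cam(n)
    for th in("hake_mid","hung_loop","wash_mid","slim_mid"):
        print(n,th,[(round(q["score"],2),np.round(q["position"],3).tolist()) for q in finder.find_in(n,th)[:2]])
im=W[0];hsv=cv2.cvtColor(im,cv2.COLOR_BGR2HSV);g=cv2.cvtColor(im,cv2.COLOR_BGR2GRAY)
for z,n in((.2295,"apex"),(.1945,"handle end"),(.1215,"head start"),(.07,"bristle end")):print(n,proj(W,[.615,.224,z]).round())
for r in range(240,384,4):print(r,"".join("b" if hsv[r,x,1]>110 and hsv[r,x,2]>90 else " .:-=+*#%@"[9-int(g[r,x])//26] for x in range(200,330,2)))
print(manip.get_obs()["clock"])
E
```

```text
frame-to-frame [np.float64(0.0), np.float64(1.66), np.float64(1.87), np.float64(1.94), np.float64(1.9), np.float64(1.76), np.float64(1.58), np.float64(1.56), np.float64(1.72), np.float64(1.77), np.float64(1.74), np.float64(1.66)]
scene hake_mid [(0.62, [0.627, 0.233, 0.149])]
scene hung_loop [(0.92, [0.653, 0.233, 0.135])]
scene wash_mid [(0.5, [0.596, -0.253, 0.106]), (0.49, [0.65, -0.251, 0.121])]
scene slim_mid [(0.53, [0.598, -0.115, 0.12])]
wrist hake_mid [(0.68, [0.607, 0.228, 0.14])]
wrist hung_loop [(0.74, [0.646, 0.227, 0.173])]
wrist wash_mid []
wrist slim_mid [(0.94, [0.542, -0.116, 0.079])]
apex [258. 338.]
handle end [259. 316.]
head start [262. 281.]
bristle end [263. 263.]
240 ===:::::::::=++%%%%%%%%###%#################%######*++=====------
244 @@@+::::::::-++%%%%%%%%%%%%%################%######@@@#####*-----
248 @@@*:::::::::++%#%%%%%%%%%%%%%%%############%#####%@@@@#####*----
252 @@@*::::::::-++#######%%%%%%%%%%%%%%%#######%#####%@@@@%######@@@
256 @@@#:::::-+-++*#########*#####%%%%%%%%######%#####%@@@@@%######@@
260 @@@%::::::::+++%%%%%###*******##############%####
[... 1422 characters left out ...]
::::::::--:::::::---:-#####*==##b##b--------------------*@@@@@@@
348 ------------:::::-----##--=b*==bbbb##-------------------=@@@@@@@@
352 @@@@@@@@@@@@@@@@@%#+-+#+---%*==%%*=*@@@@@@@@@@@@@@@@@@@@@@@@@@@@@
356 @@@@@@@@@@@@@@@@@@@@@@@@@@@@@@@@@@@@@@@@@@@@@@@@@@@@@@@@@@@@@@@@@
360 @@@@@@@@@@@@@@@@@@@@@@@@@@@@@@@@@@@@@@@@@@@@@@@@@@@@@@@@@@@@@@@@@
364 @@@@@@@@@@@@@@@@@@@@@@@@@@@@@@@@@@@@@@@@@@@@@@@@@@@@@@@@@@@@@@@@@
368 @@@@@@@@@@@@@@@@@@@@@@@@@@@@@@@@@@@@@@@@@@@@@@@@@@@@@@@@@@@@@@@@@
372 @@@@@@@@@@@@@@@@@@@@@@@@@@@@@@@@@@@@@@@@@@@@@@@@@@@@@@@@@@@@@@@@@
376 @@@@@@@@@@@@@@@@@@@@@@@@@@@@@@@@@@@@@@@@@@@@@@@@@@@@@@@@@@@@@@@@@
380 @@@@@@@@@@@@@@@@@@@@@@@@@@@@@@@@@@@@@@@@@@@@@@@@@@@@@@@@@@@@@@@@@
33.05
```

```bash
python3 -c "
from workcell import manip
print(manip.hand_in())"
```

```text
the job is handed in; nothing more can be done
None
```

I handed the job in at about 33 s of the 72 s allowed; the hand-in returned no verdict. Camera checks beforehand showed the thick and slim brushes home in their clips with bristles downhill. They also showed the flat brush hanging straight and still on the hook beside the one already there, which stayed on, though it is turned somewhat about the vertical because it slipped from the fingers while being lowered onto the hook.

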